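# Refit the filter panel of the downdraft fettling box

### The job

Put the dust filter panel back into the downdraft fettling box. The panel is longer than the box's opening: tilt it, work its lower end in under the lip on the robot's side and push back the sprung bar there, not quite to its stop, until the raised end can come down past the opposite lip; then let the panel lie flat on the ledges, fully home under that opposite lip with the bar behind it. Go by feel and never force the panel or the gripper against the box, and leave the other things on the table where they are.

Things in the scene. Friction and masses are not known exactly. Their poses are not given: they have to be found in the camera images.
- filter_grip (a point): Middle of the filter panel's wooden grip rail; axes are the panel's, z its normal. Panel 200 (x) x 150 (y) x 16 mm, aluminium frame, white pleated paper, 0.32 kg, flat on the table at the robot's right; same both ways round. Rail across its middle along y: 96 long, 12 thick (grip width, along x), 26 tall, open 15 mm below; this point is 28 mm above the panel's face, 44 above its underside.
- filter_edge_a (a point): Middle of the panel's -x end face: 100 mm from its middle, half-way up its thickness, 36 mm below filter_grip.
- filter_edge_b (a point): Middle of the panel's +x end face, likewise.
- fettling_box: Grey sheet-steel box fixed to the table, 268 (x) x 168 (y) x 92 mm high; origin on the table under its middle, x from the robot's side to the far side (outlet spigot there). Open top between the near lip's edge at x = -80 and the far lip's at +95, and y = +-80 mm. Lips 4 mm thick, undersides at z = 88. Inside, ledges run all round, tops at z = 46, at least 13 mm deep.
- panel_home (a point): Where the middle of the panel's underside rests when home, on the ledges: x +8, z 46 mm in the box's frame; far end against the stop (x +108) under the far lip. The rim (lips, stop and bar as one) is screwed on in slotted holes and sits anywhere within 10 mm nearer or farther in x than all these figures; the poses do not show it, so feel for the bar.
- seal_bar (a joint): Travel (m) towards the robot of the sprung bar under the near lip (146 mm wide, z 50 to 82; free, its face is at box x = -89 mm): 0 free, 0.003 panel home, 0.0165 rigid stop. Push it in 14.5 to 16 mm to let the far end pass the far lip. It pushes back with 5 N at 0, rising 0.3 N a mm to 10 N.
- slip_jar: Bystander: grey jar with black lid, 68 wide, 104 mm tall, upright, origin under its middle, left of the box.
- slip_bowl: Bystander: white bowl 150 wide, 57 mm high, origin under its middle, left of the box. Beyond it stands a tall clay kiln (x above 0.52, y 0.18 to 0.6 m, over 0.5 m high): swing round in front of it.
- loop_tool_2: Bystander: thin wooden loop tool 221 mm long lying flat, origin under its middle, beyond the box.
- wooden_rib: Bystander: flat wooden rib 99 x 49 x 8 mm, origin under its middle, beyond the box's right corner. To its right the disc of a banding wheel (x above 0.61, y below -0.27 m, top about 0.13 m high) overhangs the table.
- brush_2: Bystander: brush 207 mm long lying flat, origin under its middle, at the left of the table.

How it is judged:
On the way, in this order (a step that is already met when the one before it is completed fails the run):
1. the panel is lifted clear of the table (height (world z) of filter_grip above 0.1 m), for 0.2 s.
2. the tilted panel's low end is in under the near lip with the bar pushed back (((x of filter_edge_a in the frame of fettling_box below -0.08 m and z of filter_edge_a in the frame of fettling_box between 0.046 and 0.084 m and angle between filter_grip's own z axis and vertical above 0.08 rad) or (x of filter_edge_b in the frame of fettling_box below -0.08 m and z of filter_edge_b in the frame of fettling_box between 0.046 and 0.084 m and angle between filter_grip's own z axis and vertical above 0.08 rad)) and value of joint seal_bar above 0.009 m), for 0.1 s.
At the end, for the whole second after the job is handed in: The panel lies flat in the box on its ledges (within 1.7 degrees, height within 4 mm), its far end under the far lip and against the stop within 3 mm, the bar resting against its near end (1.2 to 6 mm in), at rest (angle between the z axis of filter_grip and the z axis of fettling_box, either way round below 0.03 rad and z of filter_grip in the frame of fettling_box between 0.086 and 0.094 m and y of filter_grip in the frame of fettling_box between -0.01 and 0.01 m and value of joint seal_bar between 0.0012 and 0.006 m and linear speed of filter_panel below 0.01 m/s); the robot touches nothing.
It fails at once if the sprung bar is driven hard against its stop (over 15 N) (contact force between filter_panel and seal_bar above 15 N).
It fails at once if the panel is forced against the box (over 40 N) (contact force between filter_panel and fettling_box above 40 N).
It fails at once if the gripper or arm presses on the box (over 15 N) (contact force between any of the fingers, the arm and fettling_box above 15 N).
It fails at once if a bystander is displaced by more than 30 mm (distance of any of slip_jar, slip_bowl, loop_tool_2, wooden_rib, brush_2 from where it was at the start of the episode above 0.03 m).
It also fails if it takes over 54 s, if anything falls off the work surface, if the arm or the gripper's body presses on something with over 40 N, if the wrist force passes 120 N, or if a joint passes its speed limit or range.

### The arm

A 6-joint arm with a two-finger parallel gripper is mounted at the origin on a cart in front of the work surface, level with it; the furniture and walls round the work are solid. World frame = base frame: x ahead of the robot, y to its left, z up, the work surface at z = 0. Lengths are in m, angles in rad, forces in N, time in s.
With the tool pointing down it reaches from about 0.375 to 0.9 m from the base axis. Payload 3.1 kg.
Tool frame: the origin (TCP) lies midway between the tips of the shut fingers; the grasp point (between the pads) lies 19 mm behind it; z points along the fingers, y is the direction in which the jaws open and shut (so a half turn about z gives the same grasp; the last joint's range is limited). The gripper opens to 85 mm and grips with 20 to 120 N. Pads are 22 mm wide; open, the fingers measure 114 mm over their backs; the gripper's body (76 mm by 85 mm) begins 54 mm behind the grasp point. The pads swing forward as they close: fully open they stand 13 mm farther back than shut.
Start: joints at [0.951, 0.527, 1.433, -0, 1.181, -0.178], TCP at [0.267, 0.565, 0.231] pointing down, gripper open.
Joint ranges: [-3.08, 3.08], [-0.75, 2.2], [0.22, 2.44], [-1.43, 4.57], [0, 2.65], [-2.85, 2.85]. Speed limits (rad/s): [2.79, 2.79, 3.14, 3.14, 3.14, 3.14].

### API

Orientations are given as a unit quaternion [x, y, z, w].
In Python, from station import manip gives the robot as it stands.
- The arm moves only by the tool servo_tool, never from a script. Its argument "motion" is a list of rows, each a list of 7 numbers: the shift along the tool's x, y, z in mm, then the turn, a rotation vector about the tool's x, y, z in rad, then the opening, from -1 (shut) to 1 (fully open), so that 0 is half open. In form: [[x, y, z, rx, ry, rz, hand], ...]. A call has 1 to 12 rows; each row shifts and turns the pose as measured when the row begins, along the tool's axes as they then stand; what a row does not reach is not made up. A row lasts 1/12 s, in which the tool goes at most 41.7 mm and 7.16 degrees, less where a joint would pass 70% of its speed; a pose out of reach is approached as far as the arm can. A call with a gripper value outside its range is refused whole. The fingers move at their own pace and stop on an object; "grip_force" is the grip in N (left out, the last holds). Time passes only in rows, so rows that do not move let the fingers close. It gives the time, the measured TCP pose, the force and the opening at its end, in the units of the state.
- manip.sense(): the state, without advancing time (a new reading comes with each control period).
- manip.snapshot(name): name is "side" or "top"; returns a dict with "frame" (480x640x3 uint8, red, green, blue), "mtx" (3x3 intrinsics, pixels), "dist_coeffs" ([k1, k2, p1, p2, k3] as OpenCV has them; the pictures are not rectified), "world_from_camera" (4x4, takes a point from camera to world coordinates). Camera axes: x right, y up, looking along -z (the intrinsics and any distortion apply to the point x, -y, -z); pixel columns grow to the right and rows downward; lengths in m; the calibration is good to about 2 mm. A picture is of the moment at which its call begins. There is no depth.
- manip.sign_off(): hands the job in, once; it reports no verdict.
The state is a dict: "t": time; "q": joint angles; "qd": joint speeds; "tau": joint torques, N m; "tcp_pos": TCP position; "tool_rot": TCP orientation; "force": force on the tool from outside, world axes, zero at the start; "ft_torque": the same for the moment, N m; "finger_gap": opening from 0.0 (shut) to 1.0 (fully open).
Only numpy, scipy, OpenCV 4.12 (cv2) and the standard library are available. Lean on these libraries where they do the work, as an engineer would, in place of code of your own. Each camera call takes 0.05 s, during which the arm holds its last target.

## Working session

There is one attempt and no reset: what is moved stays moved. The work goes in short steps, Python scripts to look and compute and a tool call to move; the robot and the scene stay as the last step left them, time stands still between calls to the robot, and variables do not carry over. Pictures are saved under pics/ and viewed, and the job is handed in when it is done.

Besides the shell and the picture viewer there is one more tool, called in YAML: its name, and indented under it one key for each argument. servo_tool: Moves the arm, as the interface text tells. Its arguments: {"type":"object","properties":{"motion":{"type":"array"},"grip_force":{"type":"number"}},"required":["motion"]}

```bash
ls; mkdir -p pics; python3 - <<'E'
from station import manip
import cv2
s=manip.sense(); print(s)
for n in("side","top"):
    d=manip.snapshot(n); cv2.imwrite(f"pics/{n}0.png",d["frame"][:,:,::-1]); print(n,d["mtx"],d["dist_coeffs"],d["world_from_camera"])
E
```

```text
pics
{'t': 0.0, 'q': array([ 9.50521650e-01,  5.28505992e-01,  1.43393052e+00, -3.35804671e-05,
        1.18143339e+00, -1.78482447e-01]), 'qd': array([ 2.32601105e-04,  3.97184847e-04,  1.62401050e-03, -9.59532358e-04,
       -5.40018780e-05,  8.45982406e-04]), 'tau': array([ 7.45628568e-04, -4.42351127e+01, -1.78028208e+01, -3.00600695e-04,
        8.35513521e-03, -1.08662280e-05]), 'tcp_pos': array([0.26675731, 0.56438937, 0.23030021]), 'tool_rot': array([ 2.19097674e-01,  9.75702266e-01, -1.05505847e-03, -4.28446438e-04]), 'force': array([-0.24351889, -0.84500757, -0.17403966]), 'ft_torque': array([-0.01195123, -0.01414377, -0.0232874 ]), 'finger_gap': 1.001293743029412}
side [[542.28476561   0.         323.29066346]
 [  0.         542.28476561 244.52655395]
 [  0.           0.           1.        ]] [-0.10255392  0.          0.          0.          0.        ] [[ 0.96468162  0.14725206 -0.2184175   0.29310577]
 [-0.26240686  0.60979294 -0.74786043 -0.8751934 ]
 [ 0.02306546  0.77876146  0.62689599  0.82574666]
 [ 0.          0.          0.          1.        ]]
top [[559.82727468   0.         314.70499671]
 [  0.         559.82727468 238.14018828]
 [  0.           0.           1.        ]] [-0.15430047  0.          0.          0.          0.        ] [[-7.85517275e-04  9.95447975e-01 -9.53032618e-02  4.20550564e-01]
 [-9.99999629e-01 -8.15632019e-04 -2.77034153e-04  5.78627056e-02]
 [-3.53505478e-04  9.53030088e-02  9.95448247e-01  1.32849114e+00]
 [ 0.00000000e+00  0.00000000e+00  0.00000000e+00  1.00000000e+00]]
```

View pics/side0.png

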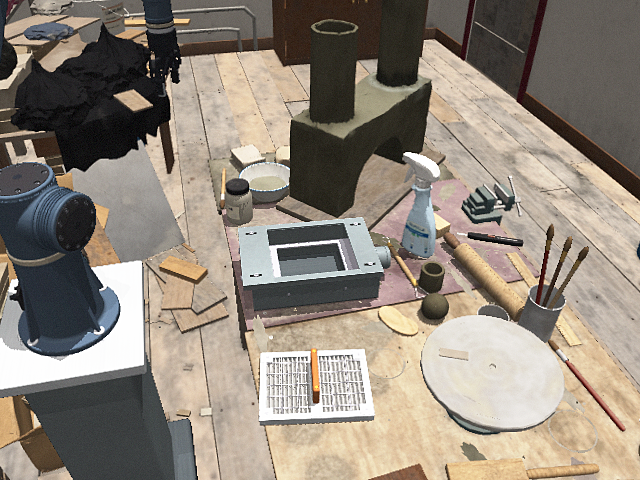

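View pics/top0.png

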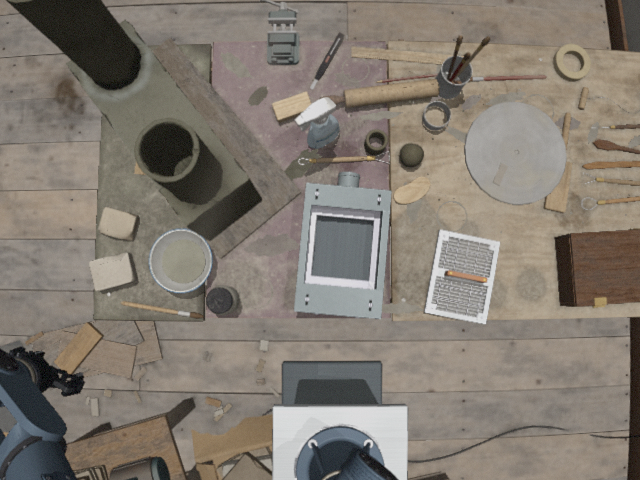

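The views show the box centred near top pixel (344,250), and the panel near (463,277) with its orange rail at (467,276). I'll zoom in to get the corners.

```bash
cat > h.py <<'E'
import numpy as np, cv2
from station import manip
def ray(d,uv):
    p=cv2.undistortPoints(np.array([[uv]],float),d["mtx"],np.array(d["dist_coeffs"]))[0,0]
    T=d["world_from_camera"]; v=T[:3,:3]@np.array([p[0],-p[1],-1.]); return T[:3,3],v
def onz(d,uv,z):
    o,v=ray(d,uv); return o+v*(z-o[2])/v[2]
def proj(d,X):
    T=np.linalg.inv(d["world_from_camera"]); c=T[:3,:3]@np.array(X)+T[:3,3]
    c=np.array([c[0],-c[1],-c[2]])
    return cv2.projectPoints(c.reshape(1,1,3),np.zeros(3),np.zeros(3),d["mtx"],np.array(d["dist_coeffs"]))[0].ravel()
def two(d1,u1,d2,u2):
    o1,v1=ray(d1,u1);o2,v2=ray(d2,u2)
    A=np.stack([v1,-v2],1); s=np.linalg.lstsq(A,o2-o1,rcond=None)[0]
    a=o1+s[0]*v1;b=o2+s[1]*v2; return (a+b)/2,np.linalg.norm(a-b)
E
python3 - <<'E'
from h import *
d=manip.snapshot("top");f=d["frame"]
bgr=f[:,:,::-1].copy()
c=bgr[160:340,280:520]; cv2.imwrite("pics/topz.png",cv2.resize(c,None,fx=3.3,fy=3.3,interpolation=cv2.INTER_CUBIC))
hsv=cv2.cvtColor(bgr,cv2.COLOR_BGR2HSV)
m=np.zeros(f.shape[:2],np.uint8); m[225:330,415:505]=1
w=((hsv[...,1]<50)&(hsv[...,2]>170)&(m>0)).astype(np.uint8)
w=cv2.morphologyEx(w,cv2.MORPH_CLOSE,np.ones((9,9)))
cs,_=cv2.findContours(w,0,1);cc=max(cs,key=cv2.contourArea)
r=cv2.minAreaRect(cc);b=cv2.boxPoints(r);print(r)
P=np.array([onz(d,p,.016) for p in b]);print(P.round(4),[np.linalg.norm(P[i]-P[i-1]).round(4) for i in range(4)],P.mean(0))
o=((hsv[...,0]<20)&(hsv[...,1]>150)&(m>0)).astype(np.uint8)
cs,_=cv2.findContours(o,0,1);cc=max(cs,key=cv2.contourArea);r=cv2.minAreaRect(cc);b=cv2.boxPoints(r)
for z in(.057,): 
    P2=np.array([onz(d,p,z) for p in b]);print(r,P2.round(4),P2.mean(0))
E
```

```text
((468.0, 272.5), (71.73306274414062, 95.0776138305664), 10.304845809936523)
[[ 0.3699 -0.1985  0.016 ]
 [ 0.591  -0.2432  0.016 ]
 [ 0.5603 -0.4158  0.016 ]
 [ 0.3376 -0.3681  0.016 ]] [np.float64(0.1726), np.float64(0.2256), np.float64(0.1754), np.float64(0.2278)] [ 0.46470993 -0.30639289  0.016     ]Traceback (most recent call last):
  File "<stdin>", line 13, in <module>
ValueError: max() iterable argument is empty
```

View pics/topz.png

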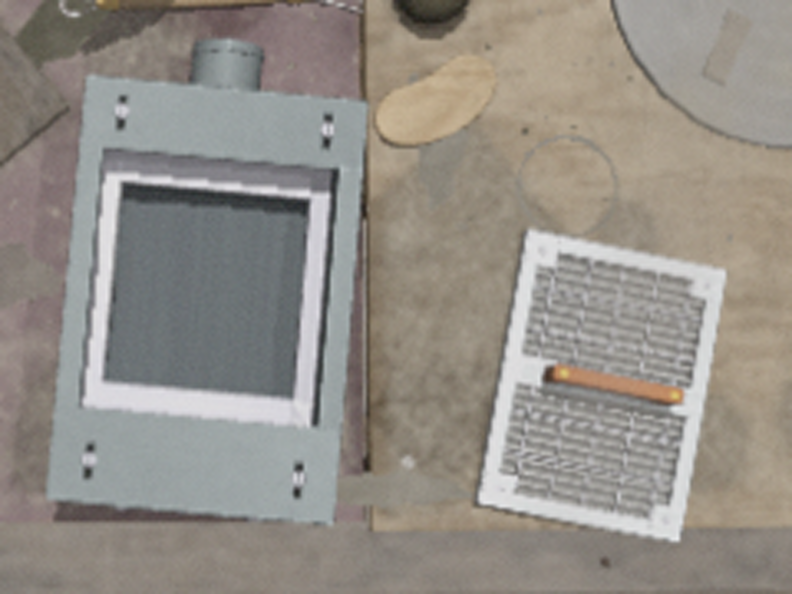

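```bash
python3 - <<'E'
from h import *
d=manip.snapshot("top");g=cv2.cvtColor(d["frame"],cv2.COLOR_RGB2GRAY)
def px(l): return np.array([(a/3.3+280-.35,b/3.3+160-.35) for a,b in l],np.float32)
def sub(p):
    q=cv2.cornerSubPix(g,p.reshape(-1,1,2).copy(),(3,3),(-1,-1),(3,50,.01)).reshape(-1,2);print("shift",np.abs(q-p).max(1).round(1));return q
def rep(n,l,z,s=True):
    p=px(l); q=sub(p) if s else p
    for k in (p,q):
        P=np.array([onz(d,x,z) for x in k])
        print(n,P[:,:2].round(4).tolist(),[float(np.linalg.norm(P[i]-P[(i+1)%len(P)]).round(4)) for i in range(len(P))],P.mean(0).round(4))
    return P
def yaw(a,b): return np.arctan2(b[1]-a[1],b[0]-a[0])
P=rep("panel",[(527,229),(725,269),(678,541),(479,503)],.016)
print("yaw",yaw(P[3],P[0]),yaw(P[2],P[1]),yaw(P[1],P[0])-np.pi/2,yaw(P[2],P[3])-np.pi/2)
R=rep("rail",[(550,374),(683,397)],.054,False);print(yaw(R[1],R[0])-np.pi/2)
B=rep("box",[(90,76),(366,100),(332,523),(49,497)],.092)
print("yaw",yaw(B[3],B[0]),yaw(B[2],B[1]),yaw(B[1],B[0])-np.pi/2,yaw(B[2],B[3])-np.pi/2)
O=rep("opening",[(105,150),(338,170),(313,428),(82,405)],.092)
y=np.mean([yaw(B[3],B[0]),yaw(B[2],B[1])]);c=B.mean(0)
Rm=np.array([[np.cos(y),np.sin(y)],[-np.sin(y),np.cos(y)]])
print("open in box",((O-c)[:,:2]@Rm.T).round(4))
print("box c",((B-c)[:,:2]@Rm.T).round(4))
E
```

```text
shift [0.5 0.1 0.3 0.2]
panel [[0.5677, -0.2381], [0.5386, -0.384], [0.3429, -0.3445], [0.3718, -0.1999]] [0.1488, 0.1996, 0.1474, 0.1996] [ 0.4552 -0.2916  0.016 ]
panel [[0.5682, -0.2393], [0.5383, -0.3842], [0.3422, -0.3447], [0.3713, -0.1996]] [0.1479, 0.2001, 0.148, 0.2009] [ 0.455 -0.292  0.016]
yaw -0.1990653088748555 -0.1985546481607827 -0.2035518495872548 -0.1976604343276942
rail [[0.462, -0.2437], [0.4453, -0.3383]] [0.0961, 0.0961] [ 0.4537 -0.291   0.054 ]
rail [[0.462, -0.2437], [0.4453, -0.3383]] [0.0961, 0.0961] [ 0.4537 -0.291   0.054 ]
-0.17438036431161152
shift [1.  0.9 0.7 2.1]
box [[0.6639, 0.0756], [0.6475, -0.1123], [0.362, -0.0859], [0.3797, 0.1027]] [0.1885, 0.2867, 0.1895, 0.2855] [ 0.5133 -0.005   0.092 ]
box [[0.6662, 0.0769], [0.6454, -0.113], [0.3604, -0.0856], [0.3777, 0.098]] [0.191, 0.2863, 0.1844, 0.2893] [ 0.5124 -0.0059  0.092 ]
yaw -0.07310414632414264 -0.09581091063967223 -0.10891608890002735 -0.09383998951356998
shift [0.8 0.8 0.4 0.8]
opening [[0.613, 0.0654], [0.5994, -0.0924], [0.4253, -0.0736], [0.441, 0.0808]] [0.1584, 0.175, 0.1552, 0.1727] [ 0.5197 -0.005   0.092 ]
opening [[0.6146, 0.0672], [0.6012, -0.0925], [0.4263, -0.0732], [0.4428, 0.0807]] [0.1603, 0.1759, 0.1548, 0.1724] [ 0.5212 -0.0044  0.092 ]
open in box [[ 0.0957  0.0815]
 [ 0.0958 -0.0788]
 [-0.0801 -0.0743]
 [-0.0767  0.0805]]
box c [[ 0.1462  0.0955]
 [ 0.1415 -0.0955]
 [-0.1447 -0.0922]
 [-0.143   0.0922]]
```

```bash
python3 - <<'E'
from h import *
d=manip.snapshot("side");bgr=d["frame"][:,:,::-1]
cv2.imwrite("pics/sidez.png",cv2.resize(bgr[210:325,230:400],None,fx=4.6,fy=4.6,interpolation=cv2.INTER_CUBIC))
cv2.imwrite("pics/sidep.png",cv2.resize(bgr[335:435,250:390],None,fx=5,fy=5,interpolation=cv2.INTER_CUBIC))
E
```

```text
(no output)
```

View pics/sidez.png

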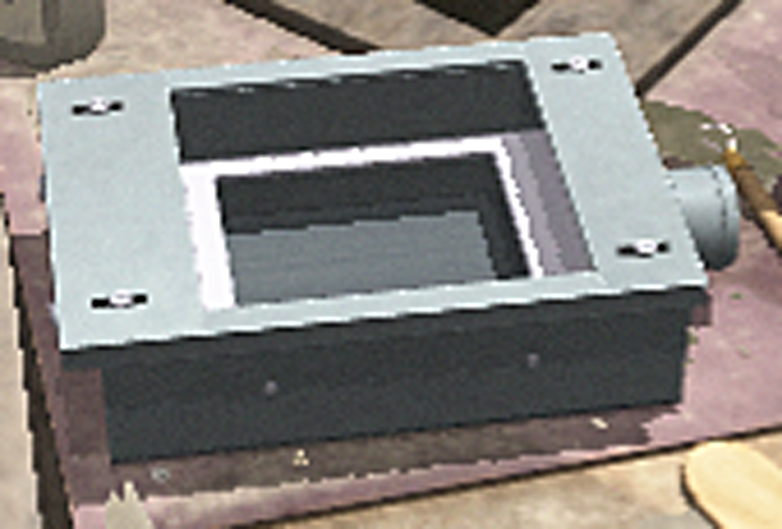

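View pics/sidep.png

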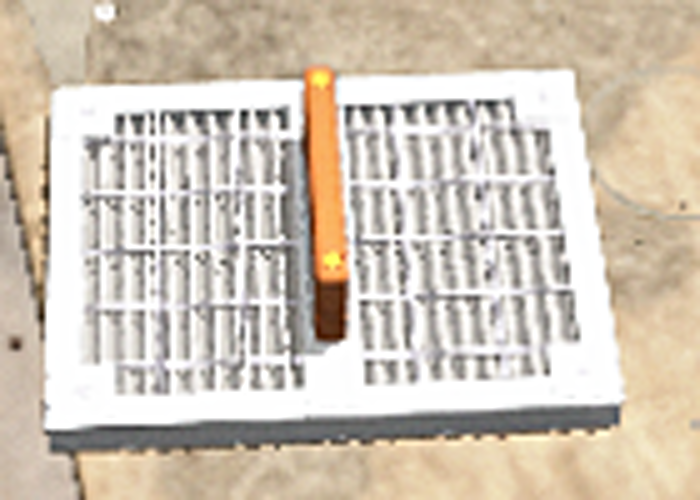

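```bash
python3 - <<'E'
from h import *
d=manip.snapshot("side");t=manip.snapshot("top")
def px(a,b): return (a/4.6+230-.4,b/4.6+210-.4)
C=np.array([.5133,-.005]);
def yaw(a,b): return np.arctan2(b[1]-a[1],b[0]-a[0])
S={n:onz(d,px(*p),z) for n,p,z in [("bn",(112,462),0),("bf",(682,402),0),("pnr",(65,350),.092),("pfr",(710,290),.092),("pfl",(610,35),.092),("pnl",(40,85),.092),
 ("onl",(170,90),.092),("ofl",(525,60),.092),("ofr",(595,272),.092),("onr",(208,308),.092)]}
y=yaw(S["pnr"],S["pfr"]);print("yaws",y,yaw(S["bn"],S["bf"]),yaw(S["pnl"],S["pfl"]))
y=-.094
Rm=np.array([[np.cos(y),np.sin(y)],[-np.sin(y),np.cos(y)]])
for n in S: print(n,S[n].round(4),(Rm@(S[n][:2]-C)).round(4))
def pt(a,b): return (a/3.3+280-.35,b/3.3+160-.35)
for n,p in [("top slot fl",(122,112)),("fr",(328,131)),("nr",(298,480)),("nl",(90,460))]:
    q=onz(t,pt(*p),.093); print(n,(Rm@(q[:2]-C)).round(4))
c=t["frame"][:,:,::-1]
a=cv2.resize(c[185:205,305:390],None,fx=9,fy=9,interpolation=cv2.INTER_NEAREST);b=cv2.resize(c[290:312,295:380],None,fx=9,fy=9,interpolation=cv2.INTER_NEAREST)
cv2.imwrite("pics/slots.png",np.vstack([a,b]))
E
```

```text
yaws -0.10367359597154957 -0.09534757282825895 -0.08869722684639766
bn [ 0.3807 -0.0684 -0.    ] [-0.1261 -0.0755]
bf [ 0.6486 -0.094   0.    ] [ 0.1431 -0.0759]
pnr [ 0.3626 -0.0877  0.092 ] [-0.1423 -0.0965]
pfr [ 0.645  -0.1171  0.092 ] [ 0.1417 -0.0993]
pfl [0.6627 0.0762 0.092 ] [0.1411 0.0948]
pnl [0.3793 0.1014 0.092 ] [-0.1434  0.0933]
onl [0.44   0.0826 0.092 ] [-0.0812  0.0803]
ofl [0.6149 0.0659 0.092 ] [0.0945 0.0801]
ofr [ 0.5991 -0.0934  0.092 ] [ 0.0937 -0.08  ]
onr [ 0.4272 -0.0759  0.092 ] [-0.079  -0.0787]
top slot fl [0.1195 0.0704]
fr [ 0.1197 -0.0699]
nr [-0.1166 -0.0695]
nl [-0.116   0.0698]
```

View pics/slots.png

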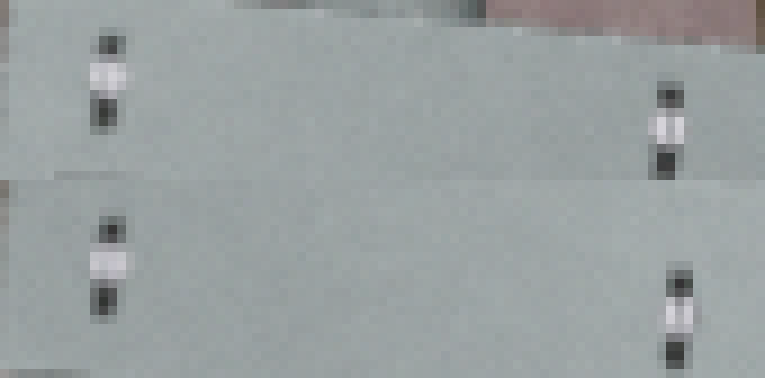

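```bash
cat >> h.py <<'E'
from scipy.spatial.transform import Rotation as Ro
def toolR(yaw,tilt=0.):
    # tool y along box/panel x (yaw), tool z down; tilt>0: +x end raised
    M=Ro.from_euler('z',yaw)*Ro.from_euler('y',-tilt)
    X=M.apply([1,0,0]);Z=-M.apply([0,0,1]);return Ro.from_matrix(np.stack([np.cross(X,Z),X,Z],1))
def plan(p1,R1,n,hand,p0=None,R0=None):
    s=manip.sense()
    p=np.array(s["tcp_pos"]) if p0 is None else np.array(p0,float); R=Ro.from_quat(s["tool_rot"]) if R0 is None else R0
    p1=np.array(p1,float);rv=(R.inv()*R1).as_rotvec()/n;dp=(p1-p)/n;rows=[]
    for i in range(n):
        rows.append([round(float(x),1) for x in R.inv().apply(dp)*1000]+[round(float(x),3) for x in rv]+[hand])
        R=R*Ro.from_rotvec(rv)
    print("step mm %.1f rot deg %.2f"%(np.linalg.norm(dp)*1000,np.degrees(np.linalg.norm(rv))))
    print(rows); return p1,R1
E
python3 - <<'E'
from h import *
a=plan([.43,.13,.23],toolR(.40),12,1)
plan([.455,-.292,.12],toolR(-.199),12,1,*a)
E
```

```text
step mm 38.7 rot deg 3.48
[[-27.8, -27.0, 0.1, -0.0, 0.0, 0.061, 1], [-29.4, -25.2, 0.1, -0.0, 0.0, 0.061, 1], [-30.8, -23.4, 0.1, -0.0, 0.0, 0.061, 1], [-32.2, -21.5, 0.1, -0.0, 0.0, 0.061, 1], [-33.4, -19.5, 0.1, -0.0, 0.0, 0.061, 1], [-34.6, -17.4, 0.1, -0.0, 0.0, 0.061, 1], [-35.6, -15.3, 0.1, -0.0, 0.0, 0.061, 1], [-36.4, -13.1, 0.1, -0.0, 0.0, 0.061, 1], [-37.1, -10.9, 0.1, -0.0, 0.0, 0.061, 1], [-37.7, -8.6, 0.1, -0.0, 0.0, 0.061, 1], [-38.2, -6.3, 0.1, -0.0, 0.0, 0.061, 1], [-38.5, -4.0, 0.1, -0.0, 0.0, 0.061, 1]]
step mm 36.4 rot deg 2.86
[[-33.2, -11.8, 9.2, 0.0, -0.0, 0.05, 1], [-33.7, -10.1, 9.2, 0.0, -0.0, 0.05, 1], [-34.2, -8.4, 9.2, 0.0, -0.0, 0.05, 1], [-34.6, -6.7, 9.2, 0.0, -0.0, 0.05, 1], [-34.9, -5.0, 9.2, 0.0, -0.0, 0.05, 1], [-35.1, -3.2, 9.2, 0.0, -0.0, 0.05, 1], [-35.2, -1.5, 9.2, 0.0, -0.0, 0.05, 1], [-35.2, 0.3, 9.2, 0.0, -0.0, 0.05, 1], [-35.2, 2.1, 9.2, 0.0, -0.0, 0.05, 1], [-35.0, 3.8, 9.2, 0.0, -0.0, 0.05, 1], [-34.8, 5.6, 9.2, 0.0, -0.0, 0.05, 1], [-34.5, 7.3, 9.2, 0.0, -0.0, 0.05, 1]]
```

servo_tool:
  motion:
    - [-28, -27, 0, 0, 0, 0.061, 1]
    - [-29.4, -25, 0, 0, 0, 0.061, 1]
    - [-31, -23.4, 0, 0, 0, 0.061, 1]
    - [-32, -21.5, 0, 0, 0, 0.061, 1]
    - [-33.4, -19.5, 0, 0, 0, 0.061, 1]
    - [-34.6, -17.4, 0, 0, 0, 0.061, 1]
    - [-35.6, -15.3, 0, 0, 0, 0.061, 1]
    - [-36.4, -13, 0, 0, 0, 0.061, 1]
    - [-37, -11, 0, 0, 0, 0.061, 1]
    - [-37.7, -8.6, 0, 0, 0, 0.061, 1]
    - [-38, -6.3, 0, 0, 0, 0.061, 1]
    - [-38.5, -4, 0, 0, 0, 0.061, 1]
  grip_force: 80

```text
t: 1.35
tcp_pos: [0.4298, 0.1196, 0.2305]
tool_rot: [0.562, 0.827, 0.006, 0.001]
force: [0.7, 0.3, -0.8]
finger_gap: 1.0
```

```bash
python3 - <<'E'
from h import *
s=manip.sense();print(s["t"],s["tcp_pos"],s["force"])
plan([.455,-.292,.10],toolR(-.199),12,1)
E
```

```text
1.35 [0.42980032 0.11963285 0.23046352] [ 0.72176549  0.32431573 -0.79345415]
step mm 36.0 rot deg 2.76
[[-32.7, -10.8, 10.6, 0.001, -0.001, 0.048, 1], [-33.2, -9.2, 10.6, 0.001, -0.001, 0.048, 1], [-33.6, -7.6, 10.7, 0.001, -0.001, 0.048, 1], [-33.9, -6.0, 10.7, 0.001, -0.001, 0.048, 1], [-34.1, -4.4, 10.7, 0.001, -0.001, 0.048, 1], [-34.3, -2.7, 10.7, 0.001, -0.001, 0.048, 1], [-34.4, -1.0, 10.8, 0.001, -0.001, 0.048, 1], [-34.4, 0.6, 10.8, 0.001, -0.001, 0.048, 1], [-34.3, 2.3, 10.8, 0.001, -0.001, 0.048, 1], [-34.2, 3.9, 10.8, 0.001, -0.001, 0.048, 1], [-33.9, 5.6, 10.8, 0.001, -0.001, 0.048, 1], [-33.6, 7.2, 10.9, 0.001, -0.001, 0.048, 1]]
```

Tracking is good.

servo_tool:
  motion:
    - [-33, -11, 5, 0, 0, 0.048, 1]
    - [-33, -9, 5, 0, 0, 0.048, 1]
    - [-33.6, -7.6, 5, 0, 0, 0.048, 1]
    - [-34, -6, 8, 0, 0, 0.048, 1]
    - [-34, -4.4, 10, 0, 0, 0.048, 1]
    - [-34.3, -2.7, 12, 0, 0, 0.048, 1]
    - [-34.4, -1, 13, 0, 0, 0.048, 1]
    - [-34.4, 0.6, 14, 0, 0, 0.048, 1]
    - [-34.3, 2.3, 14, 0, 0, 0.048, 1]
    - [-34, 4, 14, 0, 0, 0.048, 1]
    - [-34, 5.6, 14, 0, 0, 0.048, 1]
    - [-33.6, 7, 14, 0, 0, 0.048, 1]

```text
t: 2.35
tcp_pos: [0.4576, -0.3178, 0.1017]
tool_rot: [0.784, 0.62, 0.013, 0.009]
force: [0.3, 0.1, -0.1]
finger_gap: 1.0
```

```bash
python3 - <<'E'
from h import *
d=manip.snapshot("side");bgr=d["frame"][:,:,::-1].copy()
t=manip.snapshot("top")
cv2.imwrite("pics/s2.png",np.hstack([cv2.resize(bgr[300:440,240:390],None,fx=2.6,fy=2.6),cv2.resize(t["frame"][:,:,::-1][220:360,400:550],None,fx=2.6,fy=2.6)]))
s=manip.sense();print(s["t"],s["tcp_pos"],s["force"])
plan([.455,-.292,.025],toolR(-.199),6,1)
E
```

```text
2.45 [ 0.45826025 -0.32204007  0.10061493] [0.48277985 0.42969492 0.51753184]
step mm 13.6 rot deg 0.47
[[4.7, -2.1, 12.6, 0.005, -0.001, -0.006, 1], [4.7, -2.0, 12.6, 0.005, -0.001, -0.006, 1], [4.7, -1.9, 12.6, 0.005, -0.001, -0.006, 1], [4.7, -1.8, 12.6, 0.005, -0.001, -0.006, 1], [4.8, -1.7, 12.6, 0.005, -0.001, -0.006, 1], [4.8, -1.6, 12.6, 0.005, -0.001, -0.006, 1]]
```

View pics/s2.png

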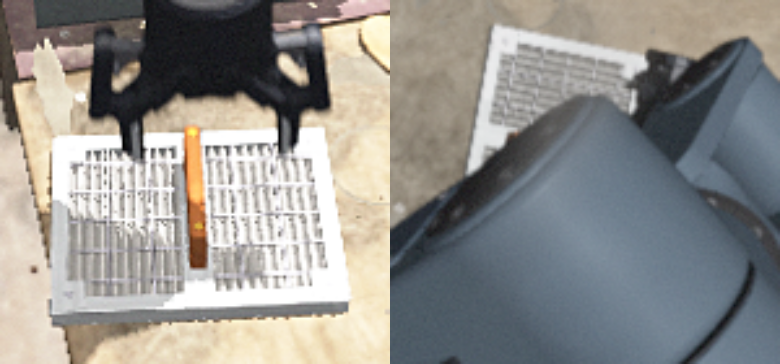

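The hand is straddling the rail but sits about 30 mm too far in -y, so I'll correct that on the way down.

servo_tool:
  motion:
    - [9, -4, 6, 0.01, 0, -0.012, 1]
    - [9, -4, 6, 0.01, 0, -0.012, 1]
    - [9, -3, 6, 0.008, 0, -0.012, 1]
    - [0, 0, 0, 0, 0, 0, 1]

```text
t: 2.78
tcp_pos: [0.4521, -0.289, 0.0808]
tool_rot: [0.773, 0.634, 0.003, -0.003]
force: [0.0, -0.1, -0.1]
finger_gap: 1.001
```

```bash
python3 - <<'E'
from h import *
s=manip.sense();print(s["t"],s["tcp_pos"],s["force"])
plan([.455,-.292,.025],toolR(-.199),6,1)
E
```

```text
2.7833 [ 0.45206219 -0.28900652  0.08075879] [ 0.03554115 -0.07855023 -0.10850149]
step mm 9.3 rot deg 0.07
[[-0.5, 0.6, 9.3, -0.0, -0.001, 0.0, 1], [-0.5, 0.6, 9.3, -0.0, -0.001, 0.0, 1], [-0.4, 0.6, 9.3, -0.0, -0.001, 0.0, 1], [-0.4, 0.6, 9.3, -0.0, -0.001, 0.0, 1], [-0.4, 0.6, 9.3, -0.0, -0.001, 0.0, 1], [-0.4, 0.6, 9.3, -0.0, -0.001, 0.0, 1]]
```

servo_tool:
  motion:
    - [-0.5, 0.5, 10, 0, -0.001, 0, 1]
    - [-0.5, 0.6, 10, 0, -0.001, 0, 1]
    - [-0.4, 0.6, 10, 0, -0.001, 0, 1]
    - [-0.4, 0.6, 9, 0, -0.001, 0, 1]
    - [-0.4, 0.6, 8, 0, 0, 0, 1]
    - [-0.4, 0.5, 6, 0, 0, 0, 1]
    - [0, 0, 1, 0, 0, 0, 1]

```text
t: 3.37
tcp_pos: [0.4562, -0.287, 0.022]
tool_rot: [0.77, 0.638, 0.001, -0.001]
force: [-0.1, 0.1, -0.7]
finger_gap: 0.998
```

```bash
python3 - <<'E'
from h import *
s=manip.sense();print(s["t"],s["tcp_pos"],s["force"])
plan([.455,-.292,.025],toolR(-.199),1,1)
E
```

```text
3.3667 [ 0.45623389 -0.28698032  0.02197712] [-0.11066961  0.07389359 -0.69438734]
step mm 6.0 rot deg 0.65
[[-5.2, -0.3, -3.0, -0.001, -0.003, 0.011, 1]]
```

servo_tool:
  motion:
    - [-5, 0, -3, 0, -0.003, 0.011, 1]
    - [-1, 0, 0, 0, 0, 0, 0.3]
    - [0, 0, 0, 0, 0, 0, -0.6]
    - [0, 0, 0, 0, 0, 0, -1]
    - [0, 0, 0, 0, 0, 0, -1]
    - [0, 0, 0, 0, 0, 0, -1]
    - [0, 0, 0, 0, 0, 0, -1]
    - [0, 0, 0, 0, 0, 0, -1]
  grip_force: 90

```text
t: 4.03
tcp_pos: [0.455, -0.2952, 0.0259]
tool_rot: [0.775, 0.632, -0.001, 0.0]
force: [0.0, -0.4, -3.2]
finger_gap: 0.122
```

```bash
python3 - <<'E'
from h import *
s=manip.sense();print(s["t"],s["tcp_pos"],s["force"],s["finger_gap"])
plan([.455,-.292,.025],toolR(-.199),1,1)
E
```

```text
4.0333 [ 0.45497414 -0.2951558   0.02594172] [ 0.04383871 -0.36502198 -3.17819639] 0.12244160695155891
step mm 3.3 rot deg 0.19
[[3.1, -0.6, 0.9, -0.0, 0.001, -0.003, 1]]
```

```bash
cat >> h.py <<'E'
C=np.array([.5133,-.005]);YB=-.094
def tcp_for(nbx,nbz,th,y=-3.,off=25.):
    # mm in rim frame -> world TCP, R
    x=nbx+100*np.cos(th)-off*np.sin(th); z=nbz+100*np.sin(th)+off*np.cos(th)
    c,s=np.cos(YB),np.sin(YB)
    return np.array([C[0]+(c*x-s*y)/1e3,C[1]+(s*x+c*y)/1e3,z/1e3]),toolR(YB,th)
def state():
    s=manip.sense();R=Ro.from_quat(s["tool_rot"]).as_matrix();X=R[:,1];p=np.array(s["tcp_pos"])*1000
    b=Ro.from_euler('z',-YB)
    X=b.apply(X); th=np.arcsin(X[2]);yw=np.arctan2(X[1],X[0]);q=b.apply(p-np.array([*C*1000,0]))
    roll=R[2,0]
    nb=q-100*X+25*b.apply(R[:,2])
    f=b.apply(s["force"])
    print("t %.2f tcp"%s["t"],p.round(1),"box",q.round(1),"th %.3f yawerr %.3f roll %.3f"%(th,yw,roll),"NB",nb.round(1),"FB",(nb+200*X).round(1),"F(box)",f.round(1),"T",np.round(s["ft_torque"],2),"gap %.3f"%s["finger_gap"])
    return s
E
python3 - <<'E'
from h import *
a=plan([.455,-.295,.20],toolR(-.199),6,-1)
p,R=tcp_for(-68,125,.24);print(p)
plan(p,R,11,-1,*a)
E
```

```text
step mm 29.0 rot deg 0.03
[[-0.0, -0.0, -29.0, -0.0, 0.0, -0.0, -1], [-0.0, -0.0, -29.0, -0.0, 0.0, -0.0, -1], [-0.0, -0.0, -29.0, -0.0, 0.0, -0.0, -1], [0.0, -0.0, -29.0, -0.0, 0.0, -0.0, -1], [0.0, -0.0, -29.0, -0.0, 0.0, -0.0, -1], [0.0, -0.0, -29.0, -0.0, 0.0, -0.0, -1]]
[ 0.53610726 -0.01016352  0.17305371]
step mm 27.0 rot deg 1.36
[[26.8, 2.1, 2.4, -0.022, 0.001, -0.009, -1], [26.8, 2.3, 2.5, -0.022, 0.001, -0.009, -1], [26.8, 2.5, 2.6, -0.022, 0.001, -0.009, -1], [26.8, 2.7, 2.7, -0.022, 0.001, -0.009, -1], [26.7, 2.9, 2.8, -0.022, 0.001, -0.009, -1], [26.7, 3.1, 2.9, -0.022, 0.001, -0.009, -1], [26.7, 3.3, 3.0, -0.022, 0.001, -0.009, -1], [26.6, 3.5, 3.1, -0.022, 0.001, -0.009, -1], [26.6, 3.7, 3.2, -0.022, 0.001, -0.009, -1], [26.6, 3.8, 3.3, -0.022, 0.001, -0.009, -1], [26.5, 4.0, 3.4, -0.022, 0.001, -0.009, -1]]
```

servo_tool:
  motion:
    - [0, 0, -10, 0, 0, 0, -1]
    - [0, 0, -20, 0, 0, 0, -1]
    - [0, 0, -29, 0, 0, 0, -1]
    - [0, 0, -29, 0, 0, 0, -1]
    - [0, 0, -29, 0, 0, 0, -1]
    - [0, 0, -29, 0, 0, 0, -1]
    - [0, 0, -18, 0, 0, 0, -1]
    - [0, 0, -8, 0, 0, 0, -1]
    - [0, 0, 0, 0, 0, 0, -1]

```text
t: 4.78
tcp_pos: [0.452, -0.2911, 0.2055]
tool_rot: [0.775, 0.632, -0.001, -0.005]
force: [0.2, -1.1, -3.2]
finger_gap: 0.128
```

```bash
python3 - <<'E'
from h import *
d=manip.snapshot("side");cv2.imwrite("pics/s3.png",d["frame"][:,:,::-1])
state()
p,R=tcp_for(-68,130,.24)
plan(p,R,11,-1)
E
```

```text
t 4.83 tcp [ 451.7 -290.7  204.6] box [ -34.5 -290.2  204.6] th -0.011 yawerr -0.107 roll 0.006 NB [-134.2 -279.4  180.7] FB [  64.6 -300.8  178.5] F(box) [-0.1 -0.8 -2.7] T [-0.01  0.02 -0.01] gap 0.127
step mm 26.7 rot deg 1.42
[[26.5, 2.4, 2.5, -0.023, 0.001, -0.01, -1], [26.5, 2.6, 2.6, -0.023, 0.001, -0.01, -1], [26.5, 2.8, 2.7, -0.023, 0.001, -0.01, -1], [26.4, 3.0, 2.8, -0.023, 0.001, -0.01, -1], [26.4, 3.2, 2.9, -0.023, 0.001, -0.01, -1], [26.4, 3.4, 3.0, -0.023, 0.001, -0.01, -1], [26.3, 3.6, 3.1, -0.023, 0.001, -0.01, -1], [26.3, 3.8, 3.2, -0.023, 0.001, -0.01, -1], [26.2, 4.0, 3.3, -0.023, 0.001, -0.01, -1], [26.2, 4.2, 3.4, -0.023, 0.001, -0.01, -1], [26.2, 4.3, 3.5, -0.023, 0.001, -0.01, -1]]
```

View pics/s3.png

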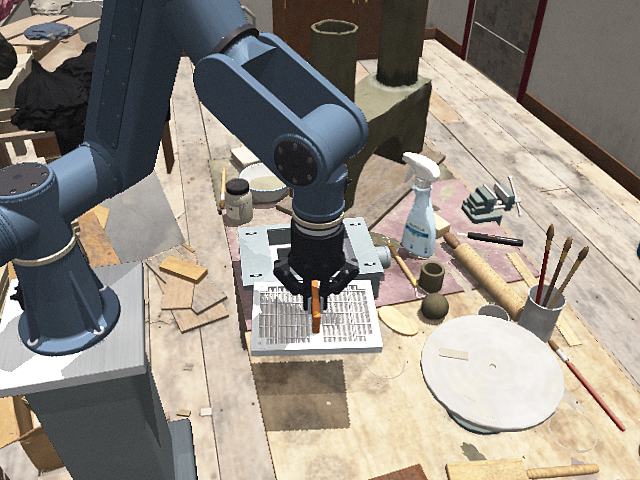

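The panel is held level and well clear of the table. Next I move it over the box and tilt it.

servo_tool:
  motion:
    - [15, 1.5, 1.5, -0.023, 0.001, -0.01, -1]
    - [26.5, 2.6, 2.6, -0.023, 0.001, -0.01, -1]
    - [29, 3, 2.7, -0.023, 0.001, -0.01, -1]
    - [29, 3, 2.8, -0.023, 0.001, -0.01, -1]
    - [29, 3, 2.9, -0.023, 0.001, -0.01, -1]
    - [29, 3.4, 3, -0.023, 0.001, -0.01, -1]
    - [29, 3.6, 3, -0.023, 0.001, -0.01, -1]
    - [28, 3.8, 3, -0.023, 0.001, -0.01, -1]
    - [24, 4, 3.3, -0.023, 0.001, -0.01, -1]
    - [16, 4, 3.4, -0.023, 0.001, -0.01, -1]
    - [8, 4, 3.5, -0.02, 0.001, -0.01, -1]
    - [0, 2, 0, 0, 0, 0, -1]

```text
t: 5.83
tcp_pos: [0.5194, -0.0216, 0.1579]
tool_rot: [0.735, 0.67, 0.076, 0.071]
force: [-0.8, -0.2, -2.8]
finger_gap: 0.13
```

```bash
python3 - <<'E'
from h import *
d=manip.snapshot("side");cv2.imwrite("pics/s4.png",cv2.resize(d["frame"][:,:,::-1][150:330,200:430],None,fx=3.4,fy=3.4))
state()
p,R=tcp_for(-68,115,.24)
plan(p,R,4,-1)
E
```

```text
t 5.88 tcp [520.  -22.4 158.1] box [  8.3 -16.7 158.1] th 0.207 yawerr -0.001 roll 0.017 NB [-84.5 -16.2 113.1] FB [111.3 -16.4 154.2] F(box) [ 1.2 -0.9 -2.2] T [ 0.01  0.21 -0.02] gap 0.122
step mm 5.2 rot deg 0.53
[[3.4, 3.9, -0.4, -0.008, -0.004, -0.0, -1], [3.4, 3.9, -0.4, -0.008, -0.004, -0.0, -1], [3.4, 3.9, -0.3, -0.008, -0.004, -0.0, -1], [3.4, 3.9, -0.3, -0.008, -0.004, -0.0, -1]]
```

View pics/s4.png

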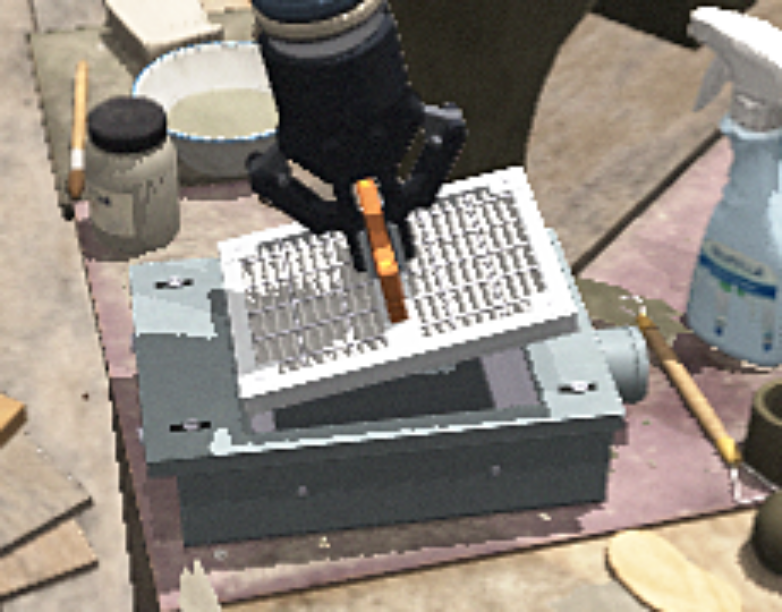

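servo_tool:
  motion:
    - [4.5, 4.5, -0.5, -0.01, -0.005, 0, -1]
    - [4.5, 5, -0.5, -0.01, -0.005, 0, -1]
    - [3, 5, -0.3, -0.008, -0.004, 0, -1]
    - [0, 0, 0, 0, 0, 0, -1]
    - [0, 0, 0, 0, 0, 0, -1]

```text
t: 6.3
tcp_pos: [0.5359, -0.0134, 0.1613]
tool_rot: [0.736, 0.667, 0.079, 0.086]
force: [-0.4, -0.2, -3.0]
finger_gap: 0.128
```

```bash
python3 - <<'E'
from h import *
d=manip.snapshot("side");cv2.imwrite("pics/s5.png",cv2.resize(d["frame"][:,:,::-1][150:330,200:430],None,fx=3.4,fy=3.4))
state()
p,R=tcp_for(-68,75,.24)
plan(p,R,4,-1)
# where should panel corners project
for y in(-75,75):
  for x in (0,200):
    for h in (0,16):
      s=manip.sense();M=Ro.from_quat(s["tool_rot"]).as_matrix()
      P=np.array(s["tcp_pos"])+M[:,1]*(x-100)/1e3+M[:,2]*(.025-h/1e3)+M[:,0]*(y+3)/1e3
      print(x,y,h,((proj(d,P)-[200,150])*3.4).round(0),P.round(3))
E
```

```text
t 6.35 tcp [536.1 -13.5 161.4] box [ 23.5  -6.3 161.4] th 0.234 yawerr -0.006 roll 0.001 NB [-68.   -5.8 114. ] FB [126.6  -6.9 160.3] F(box) [ 0.2 -0.5 -1.9] T [-0.02  0.2   0.03] gap 0.123
step mm 9.6 rot deg 0.12
[[0.8, -2.3, 9.3, -0.002, -0.0, -0.001, -1], [0.8, -2.3, 9.3, -0.002, -0.0, -0.001, -1], [0.8, -2.3, 9.3, -0.002, -0.0, -0.001, -1], [0.8, -2.4, 9.3, -0.002, -0.0, -0.001, -1]]
0 -75 0 [271. 400.] [ 0.438 -0.076  0.114]
0 -75 16 [264. 380.] [ 0.434 -0.076  0.129]
200 -75 0 [602. 309.] [ 0.632 -0.095  0.16 ]
200 -75 16 [598. 289.] [ 0.628 -0.095  0.176]
0 75 0 [247. 248.] [0.453 0.073 0.114]
0 75 16 [241. 229.] [0.449 0.074 0.13 ]
200 75 0 [546. 166.] [0.646 0.054 0.16 ]
200 75 16 [542. 146.] [0.643 0.054 0.176]
```

View pics/s5.png

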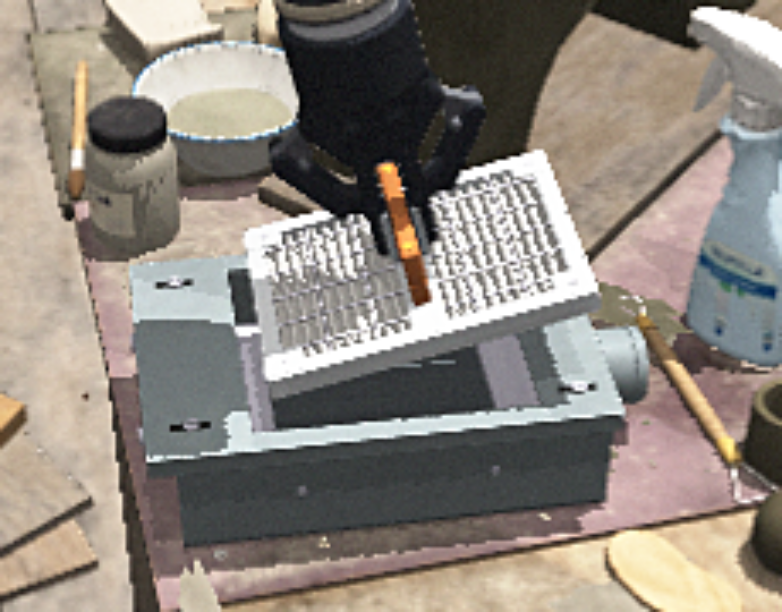

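The panel is over the opening, and its corners are within about 2 mm of the predicted projections: near-right (266,382), far-right (600,294). I'll lower it in gently.

servo_tool:
  motion:
    - [1, -1.5, 6, -0.002, 0, -0.002, -1]
    - [1, -2.3, 9, -0.002, 0, -0.002, -1]
    - [1, -2.3, 9, -0.002, 0, -0.002, -1]
    - [0, -2, 7, 0, 0, 0, -1]
    - [0, -0.8, 3, 0, 0, 0, -1]
    - [0, 0, 0, 0, 0, 0, -1]

```text
t: 6.85
tcp_pos: [0.5364, -0.0121, 0.1248]
tool_rot: [0.735, 0.668, 0.081, 0.09]
force: [-0.9, -0.9, -2.7]
finger_gap: 0.123
```

```bash
python3 - <<'E'
from h import *
state()
p,R=tcp_for(-68,60,.24)
plan(p,R,4,-1)
E
```

```text
t 6.85 tcp [536.4 -12.1 124.8] box [ 23.6  -4.9 124.8] th 0.242 yawerr -0.002 roll -0.001 NB [-67.5  -4.8  76.5] FB [126.7  -5.1 124.5] F(box) [-0.8 -0.9 -2.7] T [-0.    0.29 -0.05] gap 0.123
step mm 4.2 rot deg 0.04
[[0.5, -1.1, 4.0, 0.001, 0.0, -0.0, -1], [0.5, -1.1, 4.0, 0.001, 0.0, -0.0, -1], [0.5, -1.1, 4.0, 0.001, 0.0, -0.0, -1], [0.5, -1.1, 4.0, 0.001, 0.0, -0.0, -1]]
```

servo_tool:
  motion:
    - [0.5, -1, 4, 0, 0, 0, -1]
    - [0.5, -1, 4, 0, 0, 0, -1]
    - [0.5, -1, 4, 0, 0, 0, -1]
    - [0, -1, 3, 0, 0, 0, -1]
    - [0, 0, 0, 0, 0, 0, -1]

```text
t: 7.27
tcp_pos: [0.537, -0.011, 0.1083]
tool_rot: [0.735, 0.667, 0.081, 0.09]
force: [-0.9, -0.4, -3.0]
finger_gap: 0.126
```

```bash
python3 - <<'E'
from h import *
d=manip.snapshot("side");cv2.imwrite("pics/s6.png",cv2.resize(d["frame"][:,:,::-1][150:330,200:430],None,fx=3.4,fy=3.4))
state()
p,R=tcp_for(-84,59,.24)
plan(p,R,4,-1)
E
```

```text
t 7.32 tcp [537.1 -11.  108.5] box [ 24.3  -3.7 108.5] th 0.244 yawerr -0.002 roll -0.001 NB [-66.7  -3.6  60.1] FB [127.4  -4.  108.4] F(box) [-0.3  0.2 -3.2] T [0.04 0.25 0.01] gap 0.123
step mm 4.3 rot deg 0.07
[[0.2, -4.2, -0.7, 0.001, 0.0, -0.001, -1], [0.2, -4.2, -0.7, 0.001, 0.0, -0.001, -1], [0.2, -4.2, -0.7, 0.001, 0.0, -0.001, -1], [0.2, -4.2, -0.7, 0.001, 0.0, -0.001, -1]]
```

View pics/s6.png

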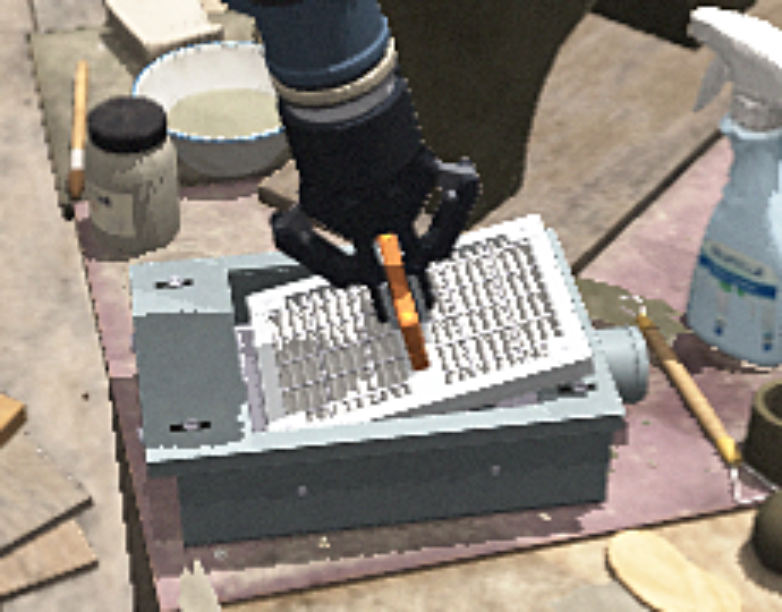

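servo_tool:
  motion:
    - [0, -3.5, -0.9, 0, 0, 0, -1]
    - [0, -3.5, -0.9, 0, 0, 0, -1]
    - [0, -3, -0.7, 0, 0, 0, -1]
    - [0, 0, 0, 0, 0, 0, -1]

```text
t: 7.65
tcp_pos: [0.5261, -0.0099, 0.1089]
tool_rot: [0.735, 0.667, 0.082, 0.091]
force: [0.0, -0.0, -2.2]
finger_gap: 0.127
```

```bash
python3 -c "
from h import *
state()"
```

```text
t 7.65 tcp [526.1  -9.9 108.9] box [ 13.2  -3.7 108.9] th 0.245 yawerr -0.002 roll -0.001 NB [-77.7  -3.5  60.4] FB [116.3  -3.9 108.9] F(box) [ 0.  -0.  -2.2] T [-0.    0.3   0.03] gap 0.127
```

servo_tool:
  motion:
    - [0, -2, -0.6, 0, 0, 0, -1]
    - [0, -2, -0.6, 0, 0, 0, -1]
    - [0, 0, 0, 0, 0, 0, -1]

```text
t: 7.9
tcp_pos: [0.5214, -0.0095, 0.1097]
tool_rot: [0.735, 0.667, 0.082, 0.091]
force: [-0.8, -0.5, -2.5]
finger_gap: 0.127
```

servo_tool:
  motion:
    - [0, -1.5, -0.4, 0, 0, 0, -1]
    - [0, 0, 0, 0, 0, 0, -1]

```text
t: 8.07
tcp_pos: [0.5198, -0.0093, 0.1099]
tool_rot: [0.735, 0.667, 0.082, 0.091]
force: [-0.4, 0.5, -2.7]
finger_gap: 0.128
```

servo_tool:
  motion:
    - [0, -1.5, -0.4, 0, 0, 0, -1]
    - [0, 0, 0, 0, 0, 0, -1]

```text
t: 8.23
tcp_pos: [0.5183, -0.0092, 0.11]
tool_rot: [0.735, 0.667, 0.082, 0.092]
force: [-0.4, -0.2, -3.1]
finger_gap: 0.125
```

```bash
python3 -c "
from h import *
state()"
```

```text
t 8.23 tcp [518.3  -9.2 110. ] box [  5.3  -3.7 110. ] th 0.247 yawerr -0.002 roll -0.001 NB [-85.5  -3.6  61.3] FB [108.4  -3.9 110.2] F(box) [-0.4 -0.2 -3.1] T [ 0.06  0.31 -0.04] gap 0.125
```

servo_tool:
  motion:
    - [0, -1.5, 0, 0, 0, 0, -1]
    - [0, 0, 0, 0, 0, 0, -1]

```text
t: 8.4
tcp_pos: [0.5172, -0.0092, 0.1098]
tool_rot: [0.735, 0.667, 0.082, 0.092]
force: [-0.7, -0.5, -2.6]
finger_gap: 0.13
```

servo_tool:
  motion:
    - [0, -1.5, 0, 0, 0, 0, -1]
    - [0, 0, 0, 0, 0, 0, -1]

```text
t: 8.57
tcp_pos: [0.5169, -0.0093, 0.1098]
tool_rot: [0.734, 0.667, 0.083, 0.093]
force: [0.7, -0.7, -4.0]
finger_gap: 0.129
```

servo_tool:
  motion:
    - [0, -1.5, -0.2, 0, 0, 0, -1]
    - [0, 0, 0, 0, 0, 0, -1]

```text
t: 8.73
tcp_pos: [0.5167, -0.0094, 0.1101]
tool_rot: [0.734, 0.667, 0.084, 0.095]
force: [-0.1, 0.5, -2.5]
finger_gap: 0.126
```

```bash
python3 -c "
from h import *
state()"
```

```text
t 8.73 tcp [516.7  -9.4 110.1] box [  3.9  -4.1 110.1] th 0.254 yawerr -0.002 roll -0.002 NB [-86.7  -4.   60.8] FB [106.9  -4.4 111.1] F(box) [-0.2  0.5 -2.5] T [0.01 0.19 0.05] gap 0.126
```

```bash
python3 -c "
from h import *
s=manip.sense();print(s['q'],s['qd'],s['tau'])
d=manip.snapshot('side');cv2.imwrite('pics/s7.png',cv2.resize(d['frame'][:,:,::-1][150:330,200:430],None,fx=3.4,fy=3.4))"
```

```text
[-0.25699692  0.52556302  1.99921452  0.10535375  0.36753838 -0.25427469] [-0.00143139  0.00167022 -0.00564256 -0.00557036  0.00481339 -0.00119744] [-2.06271687e-02 -3.60845017e+01 -8.76946539e+00  1.04029155e-01
 -1.04051057e+00  8.67318413e-04]
```

View pics/s7.png

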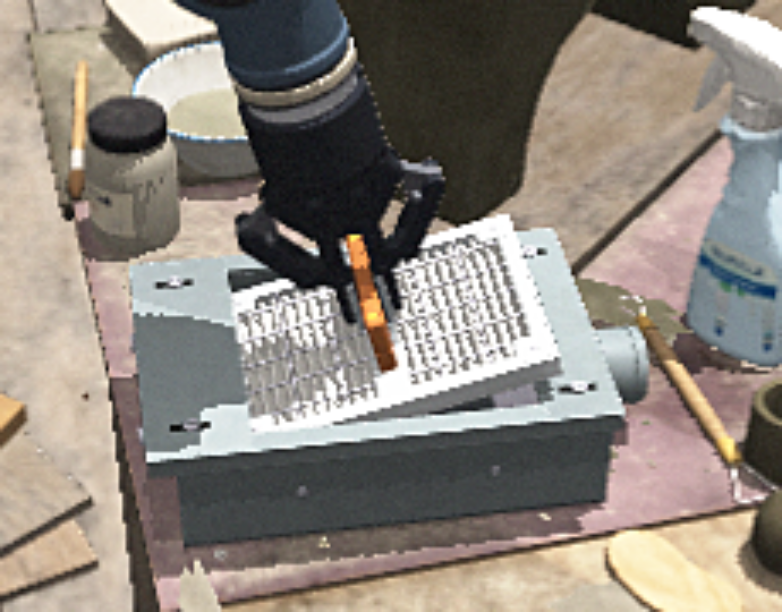

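servo_tool:
  motion:
    - [0, -2, -0.3, 0.004, 0, 0, -1]

```text
t: 8.87
tcp_pos: [0.5164, -0.0096, 0.1104]
tool_rot: [0.735, 0.667, 0.084, 0.095]
force: [6.1, 2.5, -2.3]
finger_gap: 0.124
```

```bash
python3 -c "
from h import *
s=state();print(s['q'],s['tau'])"
```

```text
t 8.87 tcp [516.4  -9.6 110.4] box [  3.5  -4.3 110.4] th 0.253 yawerr -0.002 roll -0.003 NB [-87.1  -4.2  61.1] FB [106.6  -4.6 111.3] F(box) [ 5.9  3.1 -2.3] T [ 0.44 -0.87  0.17] gap 0.124
[-0.25716365  0.5246969   1.9996113   0.10353344  0.36828399 -0.25242082] [-1.11794394e+00 -3.49623370e+01 -5.48994541e+00 -3.28138182e-01
  4.06041797e-01 -1.74612820e-02]
```

servo_tool:
  motion:
    - [0, -2, -0.3, 0.004, 0, 0, -1]

```text
t: 8.95
tcp_pos: [0.5163, -0.0098, 0.1108]
tool_rot: [0.735, 0.666, 0.084, 0.095]
force: [4.8, 1.7, -4.9]
finger_gap: 0.125
```

```bash
python3 -c "
from h import *
s=state();print(s['q'],s['tau'])"
```

```text
t 8.95 tcp [516.3  -9.8 110.8] box [  3.4  -4.5 110.8] th 0.254 yawerr -0.003 roll -0.003 NB [-87.1  -4.3  61.5] FB [106.5  -4.9 111.7] F(box) [ 4.6  2.2 -4.9] T [ 0.44 -0.91  0.19] gap 0.125
[-0.25726175  0.52377408  1.99975313  0.10201503  0.36867046 -0.25050591] [-1.02059092e+00 -3.58617675e+01 -6.00810170e+00 -3.29368450e-01
  2.78006438e-01 -1.85773883e-02]
```

Contact with the bar came at a panel corner x of about -90.5, against -89 nominal. The arm is compliant: each row acts as a spring of about 2.5–3 N/mm from the measured pose. I'll push by force, in small increments.

servo_tool:
  motion:
    - [0.5, -3, 0.5, 0.003, 0, 0, -1]
    - [0.5, -3, 0.5, 0.003, 0, 0, -1]

```text
t: 9.12
tcp_pos: [0.516, -0.0095, 0.1103]
tool_rot: [0.734, 0.666, 0.085, 0.098]
force: [5.2, 0.1, -0.8]
finger_gap: 0.122
```

```bash
python3 -c "
from h import *
s=state()"
```

```text
t 9.12 tcp [516.   -9.5 110.3] box [  3.1  -4.3 110.3] th 0.259 yawerr -0.003 roll -0.005 NB [-87.1  -4.2  60.5] FB [106.2  -4.7 111.8] F(box) [ 5.2  0.6 -0.8] T [ 0.09 -0.65  0.14] gap 0.122
```

servo_tool:
  motion:
    - [0.5, -4, 0, 0.012, 0, 0.001, -1]
    - [0.5, -4, 0, 0.012, 0, 0.001, -1]

```text
t: 9.28
tcp_pos: [0.5141, -0.0095, 0.1102]
tool_rot: [0.735, 0.666, 0.08, 0.095]
force: [6.0, 0.3, -6.5]
finger_gap: 0.128
```

```bash
python3 -c "
from h import *
s=state()"
```

```text
t 9.28 tcp [514.1  -9.5 110.2] box [  1.2  -4.4 110.2] th 0.248 yawerr -0.003 roll -0.008 NB [-89.6  -4.3  61.4] FB [104.3  -4.9 110.6] F(box) [ 6.   0.9 -6.5] T [ 0.14 -1.2   0.31] gap 0.128
```

servo_tool:
  motion:
    - [0.5, -4.5, 0, 0.011, 0.003, 0.001, -1]
    - [0.5, -4.5, 0, 0.011, 0.003, 0.001, -1]

```text
t: 9.45
tcp_pos: [0.5122, -0.0095, 0.1099]
tool_rot: [0.736, 0.667, 0.079, 0.091]
force: [6.4, 0.5, -5.0]
finger_gap: 0.126
```

```bash
python3 -c "
from h import *
s=state()"
```

```text
t 9.45 tcp [512.2  -9.5 109.9] box [ -0.7  -4.6 109.9] th 0.241 yawerr -0.004 roll -0.005 NB [-91.9  -4.3  61.8] FB [102.4  -5.1 109.5] F(box) [ 6.3  1.1 -5. ] T [ 0.18 -1.26  0.2 ] gap 0.126
```

servo_tool:
  motion:
    - [0.5, -5, 1, 0.009, 0.003, 0.001, -1]
    - [0.5, -5, 1, 0.009, 0.003, 0.001, -1]
    - [0.5, -5, 1, 0.009, 0.003, 0.001, -1]

```text
t: 9.7
tcp_pos: [0.5112, -0.01, 0.1081]
tool_rot: [0.736, 0.666, 0.081, 0.09]
force: [7.6, 1.1, 1.4]
finger_gap: 0.125
```

```bash
python3 -c "
from h import *
s=state()"
```

```text
t 9.70 tcp [511.2 -10.  108.1] box [ -1.6  -5.1 108.1] th 0.242 yawerr -0.005 roll -0.001 NB [-92.7  -4.7  59.8] FB [101.5  -5.7 107.8] F(box) [7.5 1.8 1.4] T [ 0.08 -1.01  0.29] gap 0.125
```

servo_tool:
  motion:
    - [1.2, -6, 0.3, 0.01, 0.001, 0.002, -1]
    - [1.2, -6, 0.3, 0.01, 0.001, 0.002, -1]

```text
t: 9.87
tcp_pos: [0.5098, -0.0096, 0.1082]
tool_rot: [0.736, 0.666, 0.08, 0.091]
force: [6.6, -0.5, -0.6]
finger_gap: 0.124
```

```bash
python3 -c "
from h import *
s=state()"
```

```text
t 9.87 tcp [509.8  -9.6 108.2] box [ -3.1  -4.9 108.2] th 0.244 yawerr -0.006 roll -0.003 NB [-94.1  -4.4  59.8] FB [100.   -5.6 108.1] F(box) [ 6.6  0.2 -0.6] T [-0.24 -1.1   0.35] gap 0.124
```

servo_tool:
  motion:
    - [1.2, -6.5, 0, 0.013, 0.002, 0.002, -1]
    - [1.2, -6.5, 0, 0.013, 0.002, 0.002, -1]
    - [1.2, -6.5, 0, 0.013, 0.002, 0.002, -1]

```text
t: 10.12
tcp_pos: [0.5068, -0.0094, 0.1088]
tool_rot: [0.737, 0.665, 0.078, 0.091]
force: [8.7, -0.6, -7.0]
finger_gap: 0.12
```

```bash
python3 -c "
from h import *
s=state()"
```

```text
t 10.12 tcp [506.8  -9.4 108.8] box [ -6.1  -5.  108.8] th 0.240 yawerr -0.007 roll -0.006 NB [-97.3  -4.5  60.7] FB [ 97.   -5.9 108.3] F(box) [ 8.7  0.2 -7. ] T [-0.13 -1.58  0.38] gap 0.120
```

servo_tool:
  motion:
    - [0.8, -6.5, 0.5, 0.012, 0.003, -0.006, -1]
    - [0.8, -6.5, 0.5, 0.012, 0.003, -0.006, -1]

```text
t: 10.28
tcp_pos: [0.5052, -0.0093, 0.1081]
tool_rot: [0.733, 0.67, 0.078, 0.09]
force: [9.3, 4.1, -1.5]
finger_gap: 0.124
```

```bash
python3 -c "
from h import *
s=state()"
```

```text
t 10.28 tcp [505.2  -9.3 108.1] box [ -7.7  -5.1 108.1] th 0.240 yawerr 0.004 roll -0.006 NB [-98.9  -5.6  60.1] FB [ 95.4  -4.8 107.6] F(box) [ 8.9  5.  -1.5] T [ 0.76 -1.48  0.  ] gap 0.124
```

servo_tool:
  motion:
    - [0.5, -6.5, 0.3, 0.013, 0.004, 0.001, -1]
    - [0.5, -6.5, 0.3, 0.013, 0.004, 0.001, -1]

```text
t: 10.45
tcp_pos: [0.5039, -0.0095, 0.1082]
tool_rot: [0.735, 0.668, 0.08, 0.088]
force: [9.2, 2.5, -2.9]
finger_gap: 0.127
```

```bash
python3 -c "
from h import *
s=state()"
```

```text
t 10.45 tcp [503.9  -9.5 108.2] box [ -8.9  -5.3 108.2] th 0.238 yawerr -0.001 roll -0.001 NB [-100.2   -5.3   60.3] FB [ 94.1  -5.4 107.5] F(box) [ 8.9  3.4 -2.9] T [ 0.53 -1.69  0.12] gap 0.127
```

servo_tool:
  motion:
    - [0.8, -6.5, 0.6, 0.013, 0.002, 0, -1]
    - [0.8, -6.5, 0.6, 0.013, 0.002, 0, -1]

```text
t: 10.62
tcp_pos: [0.5037, -0.0095, 0.1081]
tool_rot: [0.735, 0.667, 0.08, 0.088]
force: [9.8, 2.5, -1.3]
finger_gap: 0.13
```

```bash
python3 -c "
from h import *
s=state()"
```

```text
t 10.62 tcp [503.7  -9.5 108.1] box [ -9.2  -5.4 108.1] th 0.239 yawerr -0.003 roll -0.000 NB [-100.4   -5.2   60.1] FB [ 93.9  -5.7 107.4] F(box) [ 9.6  3.4 -1.3] T [ 0.5  -1.52  0.22] gap 0.130
```

servo_tool:
  motion:
    - [0.8, -7, 0, 0.015, 0.002, -0.001, -1]
    - [0.8, -7, 0, 0.015, 0.002, -0.001, -1]

```text
t: 10.78
tcp_pos: [0.5023, -0.0095, 0.1087]
tool_rot: [0.735, 0.668, 0.079, 0.087]
force: [9.6, 2.7, -6.6]
finger_gap: 0.126
```

```bash
python3 -c "
from h import *
s=state()"
```

```text
t 10.78 tcp [502.3  -9.5 108.7] box [-10.5  -5.5 108.7] th 0.235 yawerr -0.002 roll -0.001 NB [-101.9   -5.4   61. ] FB [ 92.6  -5.7 107.7] F(box) [ 9.3  3.6 -6.6] T [ 0.44 -1.99  0.18] gap 0.126
```

servo_tool:
  motion:
    - [0.8, -6, 3, 0.04, 0.002, -0.001, -1]
    - [0.8, -6, 3, 0.04, 0.002, -0.001, -1]

```text
t: 10.95
tcp_pos: [0.5029, -0.0095, 0.1035]
tool_rot: [0.737, 0.67, 0.06, 0.067]
force: [11.2, 1.6, -7.1]
finger_gap: 0.12
```

```bash
cat >> h.py <<'E'
def st():
    s=state();R=Ro.from_quat(s["tool_rot"]).as_matrix()
    b=Ro.from_euler('z',-YB);p=b.apply(np.array(s["tcp_pos"])*1000-np.array([*C*1000,0]));M=b.apply(R.T).T
    f=lambda x,h:(p+M[:,1]*(x-100)+M[:,2]*(25-h)).round(1)
    print("near top",f(0,16),"bar~%.1f"%(-90.4-f(0,16)[0]),"near bot",f(0,0),"far bot",f(200,0),"far top",f(200,16))
E
python3 -c "
from h import *
st()"
```

```text
t 10.95 tcp [502.9  -9.5 103.5] box [ -9.9  -5.4 103.5] th 0.180 yawerr -0.002 roll -0.001 NB [-103.8   -5.3   61. ] FB [92.9 -5.6 96.8] F(box) [11.   2.6 -7.1] T [ 0.38 -2.16  0.13] gap 0.120
near top [-106.7   -5.3   76.7] bar~16.3 near bot [-103.8   -5.3   61. ] far bot [92.9 -5.6 96.8] far top [ 90.1  -5.6 112.5]
```

servo_tool:
  motion:
    - [0.5, -5.5, 4.5, 0.014, 0.002, -0.001, -1]
    - [0.5, -5.5, 4.5, 0.014, 0.002, -0.001, -1]

```text
t: 11.12
tcp_pos: [0.5053, -0.0103, 0.0971]
tool_rot: [0.736, 0.671, 0.059, 0.066]
force: [-10.4, 1.2, 27.6]
finger_gap: 0.127
```

```bash
python3 -c "
from h import *
st()"
```

```text
t 11.12 tcp [505.3 -10.3  97.1] box [-7.4 -6.  97.1] th 0.176 yawerr 0.001 roll -0.002 NB [-101.5   -6.2   54.9] FB [95.4 -6.  90. ] F(box) [-10.5   0.2  27.6] T [-0.   -1.11  0.03] gap 0.127
near top [-104.3   -6.1   70.7] bar~13.9 near bot [-101.5   -6.2   54.9] far bot [95.4 -6.  90. ] far top [ 92.6  -6.  105.7]
```

servo_tool:
  motion:
    - [0.3, -5, -5, 0.008, 0, 0, -1]
    - [0.3, -6, -3, 0.01, 0, 0, -1]

```text
t: 11.28
tcp_pos: [0.5045, -0.0116, 0.1059]
tool_rot: [0.737, 0.67, 0.059, 0.07]
force: [10.0, 0.8, -8.3]
finger_gap: 0.125
```

```bash
python3 -c "
from h import *
st()"
```

```text
t 11.28 tcp [504.5 -11.6 105.9] box [ -8.2  -7.4 105.9] th 0.184 yawerr -0.000 roll -0.006 NB [-101.9   -7.5   63.1] FB [94.7 -7.6 99.6] F(box) [ 9.9  1.7 -8.3] T [ 0.2  -2.02  0.15] gap 0.125
near top [-104.8   -7.4   78.8] bar~14.4 near bot [-101.9   -7.5   63.1] far bot [94.7 -7.6 99.6] far top [ 91.8  -7.5 115.3]
```

servo_tool:
  motion:
    - [2, -6.5, 1, -0.01, 0.003, 0, -1]
    - [2, -6.5, 2, -0.01, 0.003, 0, -1]

```text
t: 11.45
tcp_pos: [0.5065, -0.0108, 0.1058]
tool_rot: [0.734, 0.669, 0.077, 0.089]
force: [8.2, -2.0, 2.8]
finger_gap: 0.129
```

```bash
python3 -c "
from h import *
st()"
```

```text
t 11.45 tcp [506.5 -10.8 105.8] box [ -6.2  -6.4 105.8] th 0.235 yawerr 0.001 roll -0.007 NB [-97.6  -6.7  58.2] FB [ 96.9  -6.5 104.8] F(box) [ 8.3 -1.2  2.8] T [-0.21 -0.98  0.08] gap 0.129
near top [-101.3   -6.6   73.7] bar~10.9 near bot [-97.6  -6.7  58.2] far bot [ 96.9  -6.5 104.8] far top [ 93.1  -6.4 120.4]
```

servo_tool:
  motion:
    - [2, -6, 3, 0.008, 0.003, 0, -1]
    - [2, -6, 3, 0.008, 0.003, 0, -1]

```text
t: 11.62
tcp_pos: [0.5078, -0.0099, 0.102]
tool_rot: [0.734, 0.668, 0.08, 0.093]
force: [8.0, -2.3, 2.1]
finger_gap: 0.125
```

```bash
python3 -c "
from h import *
st()"
```

```text
t 11.62 tcp [507.8  -9.9 102. ] box [ -5.   -5.4 102. ] th 0.247 yawerr 0.002 roll -0.007 NB [-95.9  -5.7  53.4] FB [ 98.   -5.4 102.2] F(box) [ 8.2 -1.5  2.1] T [-0.31 -0.92  0.  ] gap 0.125
near top [-99.8  -5.6  68.9] bar~9.4 near bot [-95.9  -5.7  53.4] far bot [ 98.   -5.4 102.2] far top [ 94.1  -5.3 117.8]
```

servo_tool:
  motion:
    - [2, -7, 3, 0.01, 0.003, 0, -1]
    - [2, -7, 2, 0.012, 0.003, 0, -1]

```text
t: 11.78
tcp_pos: [0.5075, -0.009, 0.0985]
tool_rot: [0.733, 0.668, 0.082, 0.095]
force: [7.9, -2.6, 1.9]
finger_gap: 0.127
```

```bash
python3 -c "
from h import *
st()"
```

```text
t 11.78 tcp [507.5  -9.   98.5] box [-5.4 -4.5 98.5] th 0.252 yawerr 0.002 roll -0.007 NB [-96.   -4.9  49.3] FB [97.7 -4.4 99.2] F(box) [ 8.2 -1.8  1.9] T [-0.35 -1.06  0.01] gap 0.127
near top [-100.    -4.8   64.8] bar~9.6 near bot [-96.   -4.9  49.3] far bot [97.7 -4.4 99.2] far top [ 93.7  -4.3 114.7]
```

servo_tool:
  motion:
    - [1.2, -7, -1, 0.014, 0.002, 0, -1]
    - [1.2, -7, -1, 0.014, 0.002, 0, -1]
    - [1, -7, -1, 0.014, 0.002, 0, -1]

```text
t: 12.03
tcp_pos: [0.5033, -0.009, 0.1011]
tool_rot: [0.734, 0.668, 0.079, 0.094]
force: [9.3, 0.2, -9.2]
finger_gap: 0.128
```

```bash
python3 -c "
from h import *
st()"
```

```text
t 12.03 tcp [503.3  -9.  101.1] box [ -9.6  -4.9 101.1] th 0.246 yawerr 0.001 roll -0.009 NB [-100.5   -5.3   52.5] FB [ 93.5  -5.  101.3] F(box) [ 9.3  1.  -9.2] T [ 0.1  -1.89  0.12] gap 0.128
near top [-104.4   -5.1   68. ] bar~14.0 near bot [-100.5   -5.3   52.5] far bot [ 93.5  -5.  101.3] far top [ 89.6  -4.9 116.8]
```

servo_tool:
  motion:
    - [1.2, -7, 0.5, 0.014, 0.004, 0, -1]
    - [1.2, -7, 0.5, 0.014, 0.004, 0, -1]

```text
t: 12.2
tcp_pos: [0.5022, -0.009, 0.1004]
tool_rot: [0.734, 0.668, 0.08, 0.093]
force: [9.4, 0.5, -3.5]
finger_gap: 0.126
```

```bash
python3 -c "
from h import *
st()"
```

```text
t 12.20 tcp [502.2  -9.  100.4] box [-10.7  -5.  100.4] th 0.245 yawerr 0.001 roll -0.006 NB [-101.6   -5.3   51.9] FB [ 92.4  -5.1 100.4] F(box) [ 9.3  1.3 -3.5] T [ 0.08 -1.68  0.11] gap 0.126
near top [-105.5   -5.2   67.5] bar~15.1 near bot [-101.6   -5.3   51.9] far bot [ 92.4  -5.1 100.4] far top [ 88.5  -5.  116. ]
```

servo_tool:
  motion:
    - [1, -6, 3.5, 0.037, 0.003, 0, -1]

```text
t: 12.28
tcp_pos: [0.5023, -0.0091, 0.0975]
tool_rot: [0.735, 0.669, 0.072, 0.083]
force: [9.7, 1.3, 0.8]
finger_gap: 0.126
```

```bash
python3 -c "
from h import *
st()"
```

```text
t 12.28 tcp [502.3  -9.1  97.5] box [-10.5  -5.1  97.5] th 0.220 yawerr 0.000 roll -0.006 NB [-102.7   -5.3   51.3] FB [92.5 -5.2 94.9] F(box) [9.5 2.2 0.8] T [ 0.24 -1.54  0.16] gap 0.126
near top [-106.1   -5.2   66.9] bar~15.7 near bot [-102.7   -5.3   51.3] far bot [92.5 -5.2 94.9] far top [ 89.   -5.1 110.6]
```

servo_tool:
  motion:
    - [1, -6, 3.5, 0.037, 0.003, 0, -1]

```text
t: 12.37
tcp_pos: [0.5029, -0.0093, 0.0952]
tool_rot: [0.736, 0.67, 0.064, 0.074]
force: [-2.6, -0.8, 22.5]
finger_gap: 0.121
```

```bash
python3 -c "
from h import *
st()"
```

```text
t 12.37 tcp [502.9  -9.3  95.2] box [-10.   -5.2  95.2] th 0.195 yawerr 0.000 roll -0.005 NB [-103.2   -5.4   51.3] FB [93.  -5.3 90.1] F(box) [-2.5 -1.1 22.5] T [-0.04 -1.8   0.06] gap 0.121
near top [-106.3   -5.3   67. ] bar~15.9 near bot [-103.2   -5.4   51.3] far bot [93.  -5.3 90.1] far top [ 89.9  -5.2 105.8]
```

servo_tool:
  motion:
    - [0.8, -6, -3, -0.015, 0.002, 0, -1]

```text
t: 12.45
tcp_pos: [0.5041, -0.01, 0.0989]
tool_rot: [0.735, 0.669, 0.073, 0.085]
force: [10.3, 0.8, -7.8]
finger_gap: 0.122
```

```bash
python3 - <<'E'
from h import *
st()
d=manip.snapshot('side');cv2.imwrite('pics/s8.png',cv2.resize(d['frame'][:,:,::-1][190:310,230:400],None,fx=4.6,fy=4.6,interpolation=cv2.INTER_CUBIC))
E
```

```text
t 12.45 tcp [504.1 -10.   98.9] box [-8.7 -5.8 98.9] th 0.225 yawerr 0.000 roll -0.006 NB [-100.6   -6.    52.2] FB [94.3 -6.  96.8] F(box) [10.2  1.8 -7.8] T [ 0.24 -1.88  0.14] gap 0.122
near top [-104.2   -5.9   67.8] bar~13.8 near bot [-100.6   -6.    52.2] far bot [94.3 -6.  96.8] far top [ 90.8  -5.9 112.4]
```

View pics/s8.png

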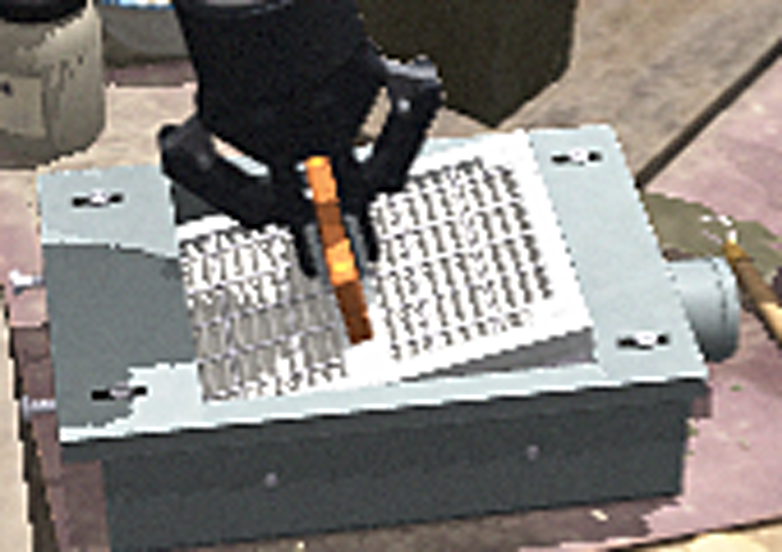

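```bash
python3 - <<'E'
from h import *
ds={n:manip.snapshot(n) for n in("top","side")}
im={n:cv2.GaussianBlur(cv2.cvtColor(cv2.imread(f"pics/{n}0.png"),cv2.COLOR_BGR2GRAY),(3,3),0).astype(float) for n in ds}
def edge(n,A,B,z=.092,half=9,N=40,trim=.1):
    # A,B rim-frame mm endpoints; search perpendicular gradient max, subpixel; fit world line
    d=ds[n];g=im[n];c,s=np.cos(YB),np.sin(YB)
    w=lambda q:np.array([C[0]+(c*q[0]-s*q[1])/1e3,C[1]+(s*q[0]+c*q[1])/1e3,z])
    A=np.array(A,float);B=np.array(B,float);t=(B-A)/np.linalg.norm(B-A);nn=np.array([-t[1],t[0]])
    pts=[]
    k=np.arange(-half,half+.01,.25)
    for f in np.linspace(trim,1-trim,N):
        q=A+(B-A)*f
        uv=np.array([proj(d,w(q+nn*x)) for x in k]).astype(np.float32)
        v=cv2.remap(g.astype(np.float32),uv[:,0][None],uv[:,1][None],cv2.INTER_LINEAR)[0]
        gr=np.abs(np.gradient(cv2.GaussianBlur(v[None],(0,0),3)[0]))
        i=gr.argmax()
        pts.append(q+nn*k[i])
    P=np.array(pts);a=P@t;b=P@nn
    for _ in range(4):
        co=np.polyfit(a,b,1);r=b-np.polyval(co,a);ok=np.abs(r)<max(.5,2*np.median(np.abs(r)));a,b=a[ok],b[ok]
    mid=np.dot((A+B)/2,t);off=np.polyval(co,mid)
    print(n,A,B,"slope %.4f offset along normal %s = %.2f  rms %.2f n %d"%(co[0],nn.round(1),off,r.std(),len(a)))
for n in ds:
    print("plate sides / ends");
    edge(n,(-143,94),(143,94));edge(n,(-143,-94),(143,-94));edge(n,(-143,-94),(-143,94));edge(n,(143,-94),(143,94))
    print("lips near, far, side");edge(n,(-80,-80),(-80,80));edge(n,(95,-80),(95,80));edge(n,(-80,80),(95,80));edge(n,(-80,-80),(95,-80))
E
```

```text
plate sides / ends
top [-143.   94.] [143.  94.] slope -0.0018 offset along normal [-0.  1.] = 96.75  rms 0.39 n 35
top [-143.  -94.] [143. -94.] slope 0.0016 offset along normal [-0.  1.] = -95.26  rms 0.39 n 31
top [-143.  -94.] [-143.   94.] slope 0.0149 offset along normal [-1.  0.] = 144.09  rms 0.24 n 25
top [143. -94.] [143.  94.] slope -0.0001 offset along normal [-1.  0.] = -142.78  rms 0.47 n 36
lips near, far, side
top [-80. -80.] [-80.  80.] slope 0.0014 offset along normal [-1.  0.] = 80.36  rms 0.42 n 38
top [ 95. -80.] [95. 80.] slope 0.0005 offset along normal [-1.  0.] = -95.01  rms 0.49 n 40
top [-80.  80.] [95. 80.] slope 0.0047 offset along normal [-0.  1.] = 77.56  rms 0.39 n 26
top [-80. -80.] [ 95. -80.] slope -0.0015 offset along normal [-0.  1.] = -74.63  rms 0.28 n 34
plate sides / ends
side [-143.   94.] [143.  94.] slope 0.0044 offset along normal [-0.  1.] = 97.25  rms 1.16 n 23
side [-143.  -94.] [143. -94.] slope 0.0028 offset along normal [-0.  1.] = -95.04  rms 0.70 n 40
side [-143.  -94.] [-143.   94.] slope -0.0066 offset along normal [-1.  0.] = 144.41  rms 0.41 n 31
side [143. -94.] [143.  94.] slope 0.0000 offset along normal [-1.  0.] = -142.32  rms 0.26 n 26
lips near, far, side
side [-80. -80.] [-80.  80.] slope 0.0107 offset along normal [-1.  0.] = 81.13  rms 0.53 n 35
side [ 95. -80.] [95. 80.] slope 0.0094 offset along normal [-1.  0.] = -93.99  rms 0.24 n 32
side [-80.  80.] [95. 80.] slope 0.0050 offset along normal [-0.  1.] = 80.67  rms 0.81 n 35
side [-80. -80.] [ 95. -80.] slope 0.0010 offset along normal [-0.  1.] = -79.27  rms 0.62 n 36
```

servo_tool:
  motion:
    - [2.5, -5, 2, 0, 0.006, 0, -1]
    - [2.5, -6, 3, 0.003, 0.006, 0, -1]

```text
t: 12.77
tcp_pos: [0.5066, -0.0086, 0.0962]
tool_rot: [0.733, 0.668, 0.084, 0.093]
force: [7.4, -2.6, 2.2]
finger_gap: 0.128
```

```bash
python3 -c "
from h import *
st()"
```

```text
t 12.77 tcp [506.6  -8.6  96.2] box [-6.4 -4.2 96.2] th 0.251 yawerr 0.001 roll -0.002 NB [-97.   -4.4  47.2] FB [96.7 -4.1 96.9] F(box) [ 7.6 -1.9  2.2] T [-0.33 -1.03 -0.02] gap 0.128
near top [-101.    -4.4   62.7] bar~10.6 near bot [-97.   -4.4  47.2] far bot [96.7 -4.1 96.9] far top [ 92.7  -4.1 112.4]
```

servo_tool:
  motion:
    - [1.5, -7.5, 0.3, 0.014, 0.002, 0, -1]
    - [1.5, -7.5, 0.3, 0.014, 0.002, 0, -1]

```text
t: 12.93
tcp_pos: [0.5048, -0.0086, 0.0962]
tool_rot: [0.734, 0.668, 0.083, 0.094]
force: [9.2, -0.2, -0.9]
finger_gap: 0.124
```

```bash
python3 -c "
from h import *
st()"
```

```text
t 12.93 tcp [504.8  -8.6  96.2] box [-8.1 -4.4 96.2] th 0.251 yawerr 0.001 roll -0.004 NB [-98.8  -4.5  47.2] FB [95.  -4.4 96.8] F(box) [ 9.1  0.7 -0.9] T [-0.01 -1.42  0.09] gap 0.124
near top [-102.7   -4.5   62.7] bar~12.3 near bot [-98.8  -4.5  47.2] far bot [95.  -4.4 96.8] far top [ 91.   -4.3 112.3]
```

servo_tool:
  motion:
    - [1.5, -7.5, 0.3, 0.013, 0.002, 0, -1]
    - [1.5, -7.5, 0.3, 0.013, 0.002, 0, -1]

```text
t: 13.1
tcp_pos: [0.5037, -0.0085, 0.0965]
tool_rot: [0.734, 0.668, 0.083, 0.096]
force: [9.5, -0.8, -0.6]
finger_gap: 0.129
```

```bash
python3 -c "
from h import *
st()"
```

```text
t 13.10 tcp [503.7  -8.5  96.5] box [-9.2 -4.4 96.5] th 0.254 yawerr 0.000 roll -0.006 NB [-99.8  -4.6  47.2] FB [93.8 -4.5 97.4] F(box) [ 9.6  0.1 -0.6] T [ 0.07 -1.51  0.1 ] gap 0.129
near top [-103.8   -4.5   62.7] bar~13.4 near bot [-99.8  -4.6  47.2] far bot [93.8 -4.5 97.4] far top [ 89.8  -4.4 112.9]
```

servo_tool:
  motion:
    - [1.5, -8, 0, 0.017, 0.006, 0, -1]
    - [1.5, -8, 0, 0.017, 0.006, 0, -1]

```text
t: 13.27
tcp_pos: [0.5016, -0.0083, 0.0969]
tool_rot: [0.734, 0.668, 0.083, 0.092]
force: [10.4, 0.0, -6.0]
finger_gap: 0.123
```

```bash
python3 -c "
from h import *
st()"
```

```text
t 13.27 tcp [501.6  -8.3  96.9] box [-11.4  -4.3  96.9] th 0.249 yawerr 0.000 roll -0.001 NB [-102.1   -4.4   48. ] FB [91.7 -4.3 97.3] F(box) [10.4  1.  -6. ] T [-0.16 -1.85  0.03] gap 0.123
near top [-106.1   -4.4   63.6] bar~15.7 near bot [-102.1   -4.4   48. ] far bot [91.7 -4.3 97.3] far top [ 87.8  -4.3 112.8]
```

servo_tool:
  motion:
    - [1, -6, 3.3, 0.037, 0.002, 0, -1]

```text
t: 13.35
tcp_pos: [0.5017, -0.0085, 0.0941]
tool_rot: [0.735, 0.669, 0.075, 0.083]
force: [9.4, 3.2, -3.8]
finger_gap: 0.125
```

```bash
python3 -c "
from h import *
st()"
```

```text
t 13.35 tcp [501.7  -8.5  94.1] box [-11.2  -4.6  94.1] th 0.224 yawerr -0.000 roll -0.001 NB [-103.2   -4.6   47.6] FB [91.8 -4.6 92. ] F(box) [ 9.1  4.1 -3.8] T [ 0.24 -1.68  0.11] gap 0.125
near top [-106.7   -4.5   63.2] bar~16.3 near bot [-103.2   -4.6   47.6] far bot [91.8 -4.6 92. ] far top [ 88.3  -4.6 107.6]
```

servo_tool:
  motion:
    - [1, -5.5, 3.3, 0.037, 0.002, 0, -1]

```text
t: 13.43
tcp_pos: [0.5031, -0.0087, 0.0916]
tool_rot: [0.736, 0.669, 0.066, 0.074]
force: [9.0, 2.9, -1.6]
finger_gap: 0.128
```

```bash
python3 -c "
from h import *
st()"
```

```text
t 13.43 tcp [503.1  -8.7  91.6] box [-9.8 -4.6 91.6] th 0.199 yawerr -0.001 roll -0.001 NB [-102.9   -4.6   47.3] FB [93.2 -4.8 86.9] F(box) [ 8.7  3.7 -1.6] T [ 0.43 -1.7   0.19] gap 0.128
near top [-106.    -4.5   63. ] bar~15.6 near bot [-102.9   -4.6   47.3] far bot [93.2 -4.8 86.9] far top [ 90.   -4.8 102.6]
```

servo_tool:
  motion:
    - [1, -6.2, 3.3, 0.037, 0.002, 0, -1]

```text
t: 13.52
tcp_pos: [0.5043, -0.0088, 0.0892]
tool_rot: [0.737, 0.67, 0.058, 0.066]
force: [8.1, 3.1, 3.0]
finger_gap: 0.123
```

```bash
python3 -c "
from h import *
st()"
```

```text
t 13.52 tcp [504.3  -8.8  89.2] box [-8.6 -4.6 89.2] th 0.176 yawerr -0.002 roll -0.002 NB [-102.7   -4.5   47.1] FB [94.2 -4.9 82.1] F(box) [7.7 3.8 3. ] T [ 0.46 -1.65  0.21] gap 0.123
near top [-105.5   -4.5   62.9] bar~15.1 near bot [-102.7   -4.5   47.1] far bot [94.2 -4.9 82.1] far top [91.4 -4.8 97.9]
```

servo_tool:
  motion:
    - [1, -7, 3, 0.037, 0.002, -0.001, -1]

```text
t: 13.6
tcp_pos: [0.505, -0.0088, 0.0873]
tool_rot: [0.738, 0.671, 0.051, 0.057]
force: [7.9, 2.6, 3.1]
finger_gap: 0.123
```

```bash
python3 -c "
from h import *
st()"
```

```text
t 13.60 tcp [505.   -8.8  87.3] box [-7.9 -4.6 87.3] th 0.153 yawerr -0.001 roll -0.002 NB [-103.    -4.5   47.4] FB [94.7 -4.7 77.9] F(box) [7.6 3.3 3.1] T [ 0.37 -1.8   0.26] gap 0.123
near top [-105.4   -4.5   63.2] bar~15.0 near bot [-103.    -4.5   47.4] far bot [94.7 -4.7 77.9] far top [92.3 -4.7 93.7]
```

servo_tool:
  motion:
    - [1, -8, 2.8, 0.035, 0.002, -0.001, -1]

```text
t: 13.68
tcp_pos: [0.5054, -0.0088, 0.0858]
tool_rot: [0.738, 0.671, 0.044, 0.051]
force: [9.6, 1.7, 0.6]
finger_gap: 0.123
```

```bash
python3 -c "
from h import *
st()"
```

```text
t 13.68 tcp [505.4  -8.8  85.8] box [-7.5 -4.5 85.8] th 0.135 yawerr -0.001 roll -0.003 NB [-103.3   -4.6   47.6] FB [94.9 -4.7 74.4] F(box) [9.4 2.6 0.6] T [ 0.3  -2.14  0.12] gap 0.123
near top [-105.4   -4.5   63.4] bar~15.0 near bot [-103.3   -4.6   47.6] far bot [94.9 -4.7 74.4] far top [92.8 -4.6 90.3]
```

servo_tool:
  motion:
    - [1, -8, 2.8, 0.035, 0.002, -0.001, -1]

```text
t: 13.77
tcp_pos: [0.5058, -0.0089, 0.0842]
tool_rot: [0.738, 0.672, 0.038, 0.044]
force: [11.4, 1.8, -5.8]
finger_gap: 0.123
```

```bash
python3 -c "
from h import *
st()"
```

```text
t 13.77 tcp [505.8  -8.9  84.2] box [-7.1 -4.5 84.2] th 0.117 yawerr -0.000 roll -0.003 NB [-103.5   -4.6   47.8] FB [95.2 -4.6 71. ] F(box) [11.2  2.9 -5.8] T [ 0.28 -2.21  0.07] gap 0.123
near top [-105.3   -4.6   63.7] bar~14.9 near bot [-103.5   -4.6   47.8] far bot [95.2 -4.6 71. ] far top [93.3 -4.6 86.9]
```

servo_tool:
  motion:
    - [1, -7, 3, 0.035, 0.002, -0.001, -1]

```text
t: 13.85
tcp_pos: [0.5066, -0.0089, 0.0823]
tool_rot: [0.739, 0.672, 0.031, 0.037]
force: [9.2, 0.5, -4.8]
finger_gap: 0.125
```

```bash
python3 -c "
from h import *
st()"
```

```text
t 13.85 tcp [506.6  -8.9  82.3] box [-6.3 -4.5 82.3] th 0.097 yawerr 0.000 roll -0.003 NB [-103.4   -4.6   47.7] FB [95.7 -4.6 67.1] F(box) [ 9.1  1.3 -4.8] T [ 0.1  -1.95  0.06] gap 0.125
near top [-104.9   -4.6   63.7] bar~14.5 near bot [-103.4   -4.6   47.7] far bot [95.7 -4.6 67.1] far top [94.1 -4.5 83.1]
```

The far end is now under the far lip: its top edge is at z about 83, against 88 for the lip's underside. Next I flatten the panel and let the bar carry it forward.

servo_tool:
  motion:
    - [1, -5, 3, 0.033, 0.002, -0.001, -1]
    - [1, -4, 3, 0.03, 0.002, -0.001, -1]

```text
t: 14.02
tcp_pos: [0.5088, -0.009, 0.0778]
tool_rot: [0.739, 0.673, 0.017, 0.022]
force: [6.2, -1.6, -5.0]
finger_gap: 0.126
```

```bash
python3 -c "
from h import *
st()"
```

```text
t 14.02 tcp [508.8  -9.   77.8] box [-4.1 -4.4 77.8] th 0.055 yawerr 0.002 roll -0.003 NB [-102.5   -4.6   47.3] FB [97.2 -4.3 58.4] F(box) [ 6.3 -1.  -5. ] T [-0.17 -1.16  0.08] gap 0.126
near top [-103.4   -4.6   63.3] bar~13.0 near bot [-102.5   -4.6   47.3] far bot [97.2 -4.3 58.4] far top [96.3 -4.2 74.4]
```

servo_tool:
  motion:
    - [0.8, -3, 3, 0.03, 0.002, 0, -1]
    - [0.8, -2, 2.5, 0.025, 0.002, 0, -1]

```text
t: 14.18
tcp_pos: [0.5109, -0.0091, 0.0733]
tool_rot: [0.739, 0.674, 0.004, 0.005]
force: [4.8, -2.1, -3.4]
finger_gap: 0.121
```

```bash
python3 -c "
from h import *
st()"
```

```text
t 14.18 tcp [510.9  -9.1  73.3] box [-2.  -4.3 73.3] th 0.013 yawerr 0.001 roll -0.002 NB [-101.7   -4.5   47. ] FB [98.3 -4.2 49.5] F(box) [ 5.  -1.6 -3.4] T [-0.14 -0.73  0.  ] gap 0.121
near top [-101.9   -4.5   63. ] bar~11.5 near bot [-101.7   -4.5   47. ] far bot [98.3 -4.2 49.5] far top [98.1 -4.2 65.5]
```

servo_tool:
  motion:
    - [0.5, 0, 0.5, 0.01, 0.002, 0, -1]
    - [0.5, 2, 0.3, 0.005, 0.001, 0, -1]

```text
t: 14.35
tcp_pos: [0.5177, -0.0097, 0.0729]
tool_rot: [0.739, 0.674, 0.002, 0.002]
force: [4.9, -1.2, -3.7]
finger_gap: 0.125
```

```bash
python3 -c "
from h import *
st()"
```

```text
t 14.35 tcp [517.7  -9.7  72.9] box [ 4.8 -4.3 72.9] th 0.006 yawerr 0.001 roll -0.000 NB [-95.1  -4.4  47.3] FB [104.9  -4.2  48.5] F(box) [ 5.  -0.7 -3.7] T [-0.28 -0.97  0.06] gap 0.125
near top [-95.2  -4.4  63.3] bar~4.8 near bot [-95.1  -4.4  47.3] far bot [104.9  -4.2  48.5] far top [104.8  -4.2  64.5]
```

servo_tool:
  motion:
    - [0.3, -0.5, 0.8, 0.005, 0.001, 0, -1]
    - [0.3, 0, 0.8, 0.003, 0, 0, -1]

```text
t: 14.52
tcp_pos: [0.519, -0.0099, 0.0724]
tool_rot: [0.739, 0.674, 0.0, 0.001]
force: [-1.5, -1.7, 7.4]
finger_gap: 0.128
```

```bash
python3 -c "
from h import *
st()"
```

```text
t 14.52 tcp [519.   -9.9  72.4] box [ 6.2 -4.3 72.4] th 0.001 yawerr 0.002 roll -0.000 NB [-93.8  -4.5  47.2] FB [106.2  -4.1  47.5] F(box) [-1.3 -1.8  7.4] T [-0.36 -0.22  0.03] gap 0.128
near top [-93.8  -4.5  63.2] bar~3.4 near bot [-93.8  -4.5  47.2] far bot [106.2  -4.1  47.5] far top [106.2  -4.1  63.5]
```

servo_tool:
  motion:
    - [0, 0, 0, 0, 0, 0, -1]
    - [0, 0, 0, 0, 0, 0, -0.6]
    - [0, 0, 0, 0, 0, 0, -0.2]
    - [0, 0, 0, 0, 0, 0, 0]
    - [0, 0, 0, 0, 0, 0, 0]

```text
t: 14.93
tcp_pos: [0.5108, -0.0078, 0.0716]
tool_rot: [0.739, 0.674, -0.004, -0.006]
force: [0.3, -0.8, 0.0]
finger_gap: 0.499
```

```bash
python3 -c "
from h import *
st()
d=manip.snapshot('side');cv2.imwrite('pics/s9.png',cv2.resize(d['frame'][:,:,::-1][190:310,230:400],None,fx=4.6,fy=4.6,interpolation=cv2.INTER_CUBIC))"
```

```text
t 14.93 tcp [510.8  -7.8  71.6] box [-2.2 -3.1 71.6] th -0.015 yawerr 0.002 roll 0.002 NB [-102.5   -3.2   48. ] FB [97.4 -2.8 45.1] F(box) [ 0.4 -0.8  0. ] T [ 0.01 -0.   -0.04] gap 0.499
near top [-102.3   -3.2   64. ] bar~11.9 near bot [-102.5   -3.2   48. ] far bot [97.4 -2.8 45.1] far top [97.7 -2.8 61.1]
```

View pics/s9.png

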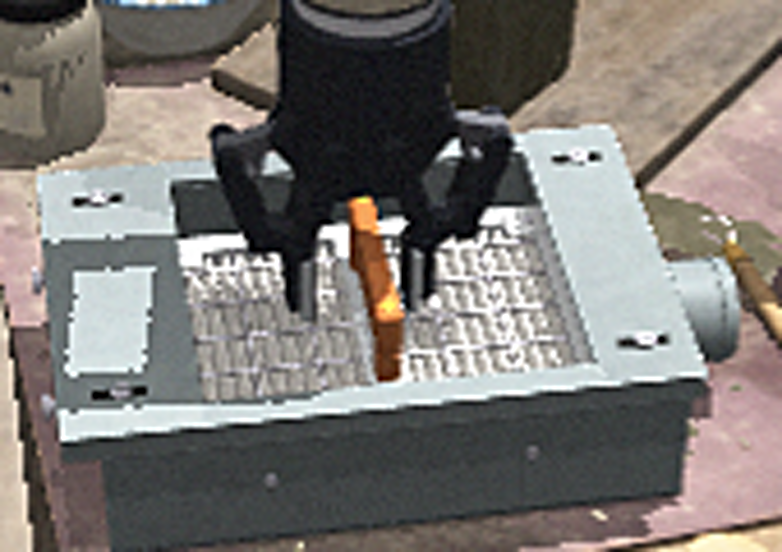

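The panel lies flat in the box and the fingers are clear of the rail on both sides. I'll retract straight up, then check.

servo_tool:
  motion:
    - [0, 1, -8, 0, 0, 0, 0]
    - [0, 1, -15, 0, 0, 0, 0]
    - [0, 0, -25, 0, 0, 0, 0]
    - [0, 0, -30, 0, 0, 0, 0]
    - [0, 0, -30, 0, 0, 0, 0]
    - [0, 0, -30, 0, 0, 0, 0]
    - [0, 0, -30, 0, 0, 0, 0]
    - [0, 0, -15, 0, 0, 0, 0]
    - [0, 0, 0, 0, 0, 0, 0]

```text
t: 15.73
tcp_pos: [0.5113, -0.0074, 0.2649]
tool_rot: [0.739, 0.674, -0.008, -0.011]
force: [-0.6, 0.4, 0.2]
finger_gap: 0.504
```

servo_tool:
  motion:
    - [25, 0, 0, 0, 0, 0, 0]
    - [35, 0, 0, 0, 0, 0, 0]
    - [35, 0, 0, 0, 0, 0, 0]
    - [35, 0, 0, 0, 0, 0, 0]
    - [20, 0, 0, 0, 0, 0, 0]
    - [0, 0, 0, 0, 0, 0, 0]
    - [0, 0, 0, 0, 0, 0, 0]

```text
t: 16.32
tcp_pos: [0.5222, 0.1463, 0.2628]
tool_rot: [0.74, 0.672, -0.01, -0.012]
force: [0.8, -0.5, -0.3]
finger_gap: 0.497
```

```bash
python3 -c "
from h import *
st()
for n,(a,b,c,e) in dict(side=(190,310,230,400),top=(165,335,280,410)).items():
  d=manip.snapshot(n);cv2.imwrite(f'pics/{n}F.png',cv2.resize(d['frame'][:,:,::-1][a:b,c:e],None,fx=4.6 if n=='side' else 3.5,fy=4.6 if n=='side' else 3.5,interpolation=cv2.INTER_CUBIC));cv2.imwrite(f'pics/{n}Ffull.png',d['frame'][:,:,::-1])"
```

```text
t 16.32 tcp [522.2 146.3 262.8] box [ -5.3 151.5 262.8] th -0.032 yawerr -0.002 roll 0.001 NB [-106.1  151.7  241. ] FB [ 93.8 151.2 234.6] F(box) [ 0.9 -0.5 -0.3] T [-0.05 -0.04  0.01] gap 0.497
near top [-105.5  151.7  257. ] bar~15.1 near bot [-106.1  151.7  241. ] far bot [ 93.8 151.2 234.6] far top [ 94.3 151.2 250.6]
```

View pics/sideF.png

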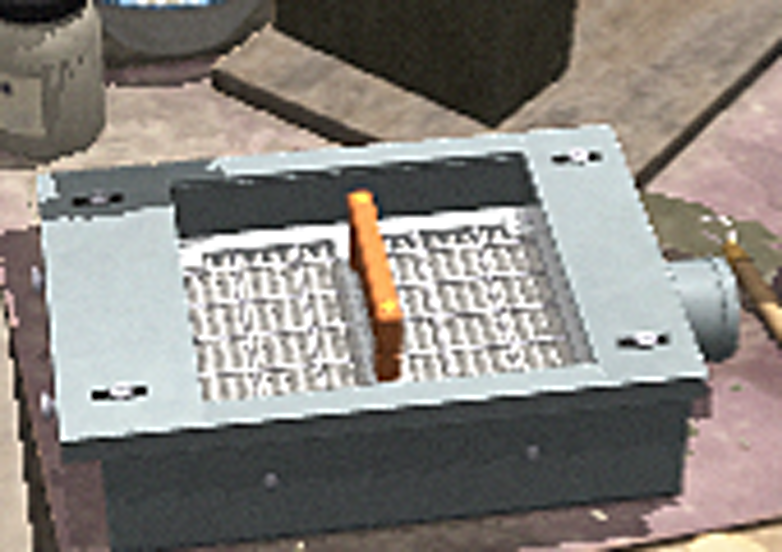

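View pics/topFfull.png

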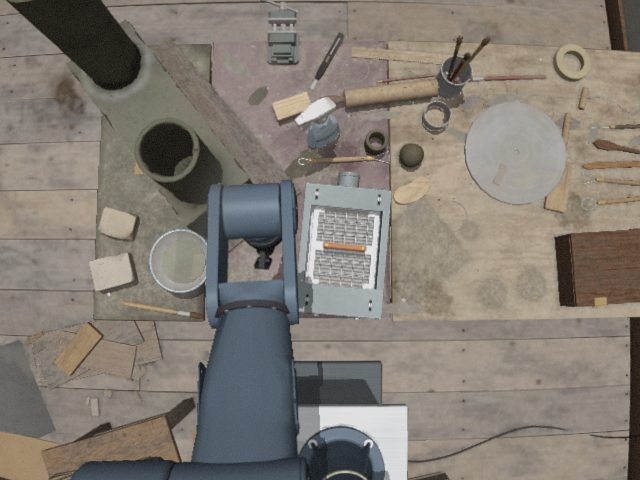

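```bash
python3 - <<'E'
from h import *
t=manip.snapshot("top");s=manip.snapshot("side")
h=cv2.cvtColor(t["frame"],cv2.COLOR_RGB2HSV)
m=((h[...,0]<22)&(h[...,1]>120)&(h[...,2]>90)).astype(np.uint8);m[:230]=0;m[262:]=0;m[:,:310]=0;m[:,380:]=0
cs,_=cv2.findContours(m,0,1);r=cv2.minAreaRect(max(cs,key=cv2.contourArea));print(r)
b=Ro.from_euler('z',-YB)
P=onz(t,r[0],.103);print("rail mid top rim frame",b.apply((P-[*C,0])*1000).round(1))
tl=sorted(cv2.boxPoints(r).tolist());e1=np.mean(tl[:2],0);e2=np.mean(tl[2:],0)
u=lambda a,c:(a/4.6+230-.4,c/4.6+190-.4)
for n,e,q in(("left",e1,u(361,193)),("right",e2,u(388,310))):
    X,g=two(t,e,s,q);print(n,b.apply((X-[*C,0])*1000).round(1),"miss mm %.1f"%(g*1000))
    print("z=103:",b.apply((onz(t,e,.103)-[*C,0])*1000).round(1),b.apply((onz(s,q,.103)-[*C,0])*1000).round(1))
E
```

```text
((344.0081787109375, 246.4098358154297), (40.469482421875, 4.61732292175293), 5.19442892074585)
rail mid top rim frame [  6.4  -0.6 103. ]
left [  6.6  43.9 103.4] miss mm 0.7
z=103: [  6.3  43.9 103. ] [  7.   44.4 103. ]
right [  6.  -44.9 104.9] miss mm 0.6
z=103: [  6.4 -45.1 103. ] [  6.1 -42.7 103. ]
```

servo_tool:
  motion:
    - [-20, -5, -5, 0, 0, 0, 0]
    - [-30, -8, -8, 0, 0, 0, 0]
    - [-15, -5, -4, 0, 0, 0, 0]
    - [0, 0, 0, 0, 0, 0, 0]
    - [0, 0, 0, 0, 0, 0, 0]
    - [0, 0, 0, 0, 0, 0, 0]
    - [0, 0, 0, 0, 0, 0, 0]

```text
t: 17.1
tcp_pos: [0.4987, 0.0733, 0.2808]
tool_rot: [0.745, 0.667, -0.01, -0.012]
force: [0.1, 0.2, -0.0]
finger_gap: 0.5
```

```bash
python3 - <<'E'
from h import *
s=manip.sense();print(s["t"],s["tcp_pos"],s["force"],abs(s["qd"]).max())
print(manip.sign_off())
E
```

```text
17.1 [0.4986724  0.07329593 0.28077048] [ 0.06685728  0.21099841 -0.04756434] 0.005243577157385283
the job is handed in; nothing more can be done
None
```

The filter panel is back in the fettling box, and I handed the job in at about 17 s of the 54 s. `sign_off` reports no verdict.

**What I did:** I gripped the wooden rail, lifted and tilted the panel, and worked its low end under the near lip. I felt for the bar, found it 1–2 mm nearer the robot than nominal, and pushed it back about 15–16 mm. The far end then came down past the far lip. I laid the panel flat, let the bar carry it against the far stop, released it and moved the arm clear.

**Contact on the way:** the far end touched the top of the far lip twice before it went in. The wrist read about 28 N and then 23 N, under the 40 N limit, though the wrist does not measure the panel-to-box force directly. I backed off both times, lowered the near end and tried again. The highest wrist reading while pushing the bar was about 11 N.

**Last checks:**

| Check | Reading | Expected |
|---|---|---|
| Rail middle, x from the visible rim | +6.4 mm | about +7 mm |
| Rail middle, y | -0.6 mm | 0, within 10 mm |
| Rail top height, left end (two views) | 103.4 mm | 103 mm |
| Rail top height, right end (two views) | 104.9 mm | 103 mm |
| Bar travel, from the hand pose just before release | about 3.4 mm | 1.2 to 6 mm |
| Wrist force with the hand clear | near 0 N | 0 N |

- **Height spread:** the right end's 1.9 mm excess is within the 2 mm calibration.
- **Bystanders:** they look unmoved in the final top picture, by eye only.
- **Box y offset:** the box body's visible foot came out about 8 mm off the rim's middle in y. I put that down to the pixel pick and did not resolve it.

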